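# Mark two edges of a heatsink in the sloped jig

### The arm

A 7-joint arm with a two-finger parallel gripper is mounted at the origin on the work surface. World frame = base frame: x ahead of the robot, y to its left, z up, the work surface at z = 0. Lengths are in m, angles in rad, forces in N, time in s.
With the tool pointing down it reaches from about 0.4 to 0.85 m from the base axis. Payload 6.9 kg.
Tool frame: the origin (TCP) lies between the finger pads; the fingertips stand 22 mm ahead of it and the grasp point (between the pads) lies 3 mm ahead of it (r.tips_ahead is the distance from the TCP to the fingertips, in m); z points along the fingers, y is the line along which they close (so a half turn about z gives the same grasp; the last joint's range is limited). The gripper opens to 85 mm and grips with 20 to 120 N. Pads are 22 mm wide; open, the fingers measure 114 mm over their backs; the gripper's body (76 mm by 85 mm) begins 54 mm behind the grasp point. The pads swing forward as they close: fully open they stand 13 mm farther back than shut.
Start: joints at [-1.19, 0.507, -0.238, 1.5, 0.126, 1.149, -0.155], TCP at [0.17, 0.602, 0.253] pointing down, gripper open.
Joint ranges: [-3.08, 3.08], [-0.24, 2.05], [-1.43, 1.35], [0, 2.5], [-1.52, 4.66], [0.17, 1.96], [-2.89, 2.89]. Speed limits (rad/s): [2.39, 2.39, 3.14, 3.14, 3.14, 3.14, 3.14].

### API

Orientations are given as a unit quaternion [w, x, y, z].
In Python, from cell import state, imaging, order, r gives the robot as it stands.
- The arm moves only by the tool send_rows, never from a script. Its argument "steps" is a list of rows, each an object of numbers: "x", "y", "z": the shift along the tool's x, y, z scaled (see below); "twist": the turn about the tool's z scaled (see below); "claw": the closure, from -1 (fully open) to 1 (shut). In form: [{"x": .., "y": .., "z": .., "twist": .., "claw": ..}, ...]. A call has 1 to 20 rows; each row shifts and turns the commanded pose from where the row before left it, along the tool's axes as they then stand; what a row does not reach is not made up. The controller multiplies each number of a shift by 0.04 m and each number of a turn by 6 degrees. A row lasts 1/8 s, in which the tool goes at most 62.5 mm and 10.7 degrees, less where a joint would pass 70% of its speed; a pose out of reach is approached as far as the arm can. A call with a number of a shift or a turn outside -1 to 1 is refused whole. A call with a gripper value outside its range is refused whole. The fingers move at their own pace and stop on an object; "grip_force" is the grip in N (left out, the last holds). Time passes only in rows, so rows that do not move let the fingers close. It gives the time, the measured TCP pose, the force, the opening and the grip force at its end, in the units of the state.
- state(): the state, without advancing time (a new reading comes with each control period).
- imaging.camera(name): name is "scene" or "top" or "wrist"; returns the picture (400x640x3 uint8, blue, green, red); there is no depth.
- imaging.get_calibration(name): a dict with "intrinsics" (3x3 intrinsics, pixels), "xyz" and "rotation" of the camera in the world. Camera axes: x right, y up, looking along -z (the intrinsics and any distortion apply to the point x, -y, -z); pixel columns grow to the right and rows downward; lengths in m; the calibration is good to about 2 mm. A picture is of the moment at which its call begins: read the wrist's pose just before it. get_calibration takes no time and is no camera call; for the wrist camera it gives the pose at the moment of the call.
- order.finish_job(): hands the job in; it is judged then, once.
The state is a dict: "time": time; "q": joint angles; "joint_vel": joint speeds; "effort": joint torques, N m; "tool_pos": TCP position; "orientation": TCP orientation; "contact_force": force on the tool from outside, world axes, zero at the start; "moment": the same for the moment, N m; "gripper_width": finger opening in m; "gripper_force": force on a finger pad.
Only numpy, scipy, OpenCV 4.12 (cv2) and the standard library are available. Lean on these libraries where they do the work, as an engineer would, in place of code of your own. Each camera call takes 0.05 s, during which the arm holds its last target. There are 200 camera calls.

### The job

Mark this reclaimed heatsink in the sloped jig: lay it flat on the bed with its blue end against the yellow side fence and push its red edge into the sprung orange bar at the low end until the bar is fully in. Then turn the heatsink a quarter turn and, with its plain long edge against the fence, push its blue end into the bar until the bar is fully in again. Let the bar spring back and leave the heatsink lying flat in the jig, blue end touching the bar and plain long edge along the fence, with everything else on the table left where it is.

Things in the scene. Friction and masses are not known exactly. Their poses are not given: they have to be found in the camera images.
- heatsink: loose aluminium heatsink, 0.35 kg: base plate 110 x 80 x 8 mm (x, y, z) with a central block of fins on it, 90 mm long (x), 32 mm wide (y), top 48 mm above the underside. Origin: centre of the underside; z up through the fins. Red tape on the long edge at y = -40 mm, blue tape on the short end at x = +55 mm, other edges plain. Starts flat on the table, fins up.
- red_edge (a point): middle of the heatsink's red-taped long edge, at the underside (0, -40, 0 mm in the heatsink)
- blue_end (a point): middle of the heatsink's blue-taped short end, at the underside (55, 0, 0 mm in the heatsink)
- bare_edge (a point): middle of the heatsink's plain long edge, across from the red one, at the underside (0, 40, 0 mm in the heatsink)
- bed: grey bed of the fixed jig, 160 mm (x) by 190 mm (y from -105 to +85), sloping 30 degrees. Origin on its upper surface, 90 mm above the table; z: the bed's normal, y: up the slope, x: level, towards the fence. At the low end lies the orange bar, face at y = -75 mm when out, and behind it an 11 mm high stop at y = -97 to -105.
- fence_face (a point): middle of the yellow side fence's inner face, at x = +65 mm, y = -5, z = 5 of the bed; the fence is 180 mm long in the bed's y, 12 mm thick, 11 mm high off the bed
- bar_face (a point): middle of the orange bar's face (the face looks up the slope, +y of the bed), 5 mm off the bed; the bar is 110 mm long in the bed's x, 12 mm deep, 11 mm high; it moves with the bar
- bar (a joint): travel of the orange bar down the slope (-y of the bed): 0 out, 0.006 m fully in; sprung back, about 3 N to start it and 9 N fully in
- adapter: bystander: black power adapter 105 x 46 x 28 mm, origin under its centre
- fan: bystander: black case fan 92 x 92 x 25 mm, origin under its centre
- drive: bystander: hard drive 147 x 101 x 26 mm, origin under its centre
- screwdriver: bystander: yellow-handled screwdriver 190 mm long, lying along its x
- cleaner: bystander: blue bottle 52 mm wide, 130 mm tall, origin under its centre
- mug: bystander: white mug 76 mm wide, 85 mm tall, origin under its centre
- cardbox: bystander: cardboard box 120 x 80 x 45 mm, origin under its centre

How it is judged:
By the outcome, as a careful person would: the job done as asked, in the order asked, and still so for the second after the job is handed in, with the robot touching nothing.
It also fails if it takes over 56 s, if anything falls off the work surface, if the arm or the gripper's body presses on something with over 40 N, if the wrist force passes 120 N, or if a joint passes its speed limit or range.

## Working session

There is one attempt and no reset: what is moved stays moved. The work goes in short steps, Python scripts to look and compute and a tool call to move; the robot and the scene stay as the last step left them, time stands still between calls to the robot, and variables do not carry over. Pictures are saved under pics/ and viewed, at most 10 in all, crops included, and the job is handed in when it is done.

Besides the shell and the picture viewer there is one more tool, called after "Request:" in YAML: its name, and indented under it one key for each argument. send_rows: Moves the arm, as the interface text tells. Its arguments: {"type":"object","properties":{"steps":{"type":"array","items":{"type":"object","properties":{"x":{"type":"number"},"y":{"type":"number"},"z":{"type":"number"},"twist":{"type":"number"},"claw":{"type":"number"}}}},"grip_force":{"type":"number"}},"required":["steps"]}

```bash
ls; mkdir -p pics
python3 - <<'E'
from cell import state, imaging, order, r
import cv2, numpy as np
s=state(); print(s)
for n in ("scene","top"):
    im=imaging.camera(n); cv2.imwrite(f"pics/{n}0.png",im)
    c=imaging.get_calibration(n); print(n,c)
print(imaging.get_calibration("wrist"))
E
```

```text
pics
{'time': 0.0, 'q': array([-1.19053212,  0.50833122, -0.23751504,  1.5011406 ,  0.12571199,
        1.1488994 , -0.15482538]), 'joint_vel': array([-2.38652650e-04, -1.00740310e-03,  7.84006581e-06, -7.78641689e-04,
       -3.29847671e-04,  1.40293699e-03,  3.13017386e-04]), 'effort': array([-3.79250396e-04, -6.20592213e+01, -2.18657658e+00, -2.49632925e+01,
        1.26654198e-02,  1.25487201e-02, -6.06514305e-07]), 'tool_pos': array([0.16953145, 0.60108282, 0.25243073]), 'orientation': array([-9.73101675e-05,  1.36955642e-01,  9.90576778e-01, -8.88810486e-04]), 'contact_force': array([ 0.57987802,  0.58305616, -0.35938293]), 'moment': array([-0.0351936 ,  0.00675085, -0.02964231]), 'gripper_force': 0.0, 'gripper_width': 0.08523246528908514}
scene {'intrinsics': array([[391.61830684,   0.        , 320.47822739],
       [  0.        , 391.61830684, 196.03280206],
       [  0.        ,   0.        ,   1.        ]]), 'xyz': array([1.43197495, 0.1250844 , 0.72901223]), 'rotation': array([0.58703395, 0.29668724, 0.33899122, 0.6726461 ])}
top {'intrinsics': array([[495.51411406,   0.        , 315.84029643],
       [  0.        , 495.51411406, 196.91171402],
       [  0.        ,   0.        ,   1.        ]]), 'xyz': array([ 0.36188848, -0.01052763,  1.59033151]), 'rotation': array([-0.70057734, -0.05709682,  0.0484873 ,  0.70963393])}
{'intrinsics': array([[359.91085344,   0.        , 315.42761733],
       [  0.        , 359.91085344, 198.66604721],
       [  0.        ,   0.        ,   1.        ]]), 'xyz': array([0.0913195 , 0.62204247, 0.37310512]), 'rotation': array([ 0.78743349, -0.12722009, -0.09584297,  0.59546425])}
```

View pics/top0.png

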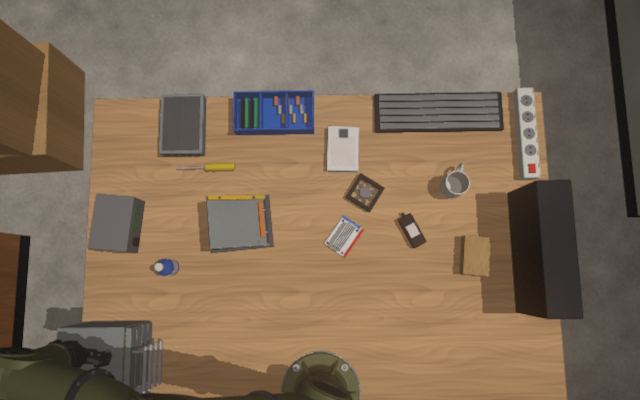

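View pics/scene0.png

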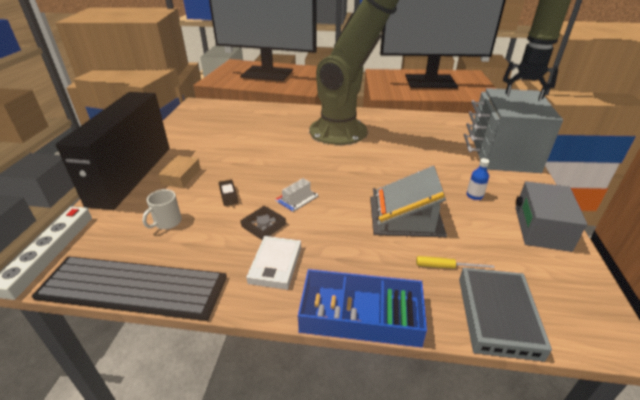

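The top view shows the jig at about (238,222): fence on the far side (yellow, row 197) and bar on the right (orange, col 262). The heatsink is at (344,236), with its blue end facing lower-left or upper-left and red to the right. Next I'll measure by colour masks.

```bash
cat > h.py <<'E'
from cell import state, imaging, order, r
import cv2, numpy as np
from scipy.spatial.transform import Rotation as R
def rot(q): return R.from_quat([q[1],q[2],q[3],q[0]]).as_matrix()
def snap(n):
    c=imaging.get_calibration(n); return imaging.camera(n),c
def ray(c,p):
    K=c["intrinsics"]; d=np.array([(p[0]-K[0,2])/K[0,0],-(p[1]-K[1,2])/K[1,1],-1.])
    d=rot(c["rotation"])@d; return c["xyz"],d
def onplane(c,p,z=None,p0=None,n=None):
    o,d=ray(c,p)
    if p0 is None: p0=np.array([0,0,z]); n=np.array([0,0,1.])
    return o+d*((p0-o)@n)/(d@n)
def proj(c,X):
    v=rot(c["rotation"]).T@(np.asarray(X)-c["xyz"]); K=c["intrinsics"]
    return np.array([K[0,2]+K[0,0]*v[0]/-v[2],K[1,2]+K[1,1]*v[1]/v[2]])
HSV={"yellow":((20,120,90),(33,255,255)),"orange":((8,150,120),(17,255,255)),"red":((170,120,90),(180,255,255)),"blue":((105,120,60),(125,255,255))}
def blobs(im,col,roi,amin=8):
    x0,y0,x1,y1=roi; hs=cv2.cvtColor(im,cv2.COLOR_BGR2HSV)[y0:y1,x0:x1]
    m=cv2.inRange(hs,*map(np.array,HSV[col]))
    if col=="red": m|=cv2.inRange(hs,np.array((0,120,90)),np.array((6,255,255)))
    out=[]
    for k in cv2.findContours(m,cv2.RETR_EXTERNAL,cv2.CHAIN_APPROX_NONE)[0]:
        if cv2.contourArea(k)>=amin:
            k=k+[x0,y0]; out.append((cv2.contourArea(k),cv2.boxPoints(cv2.minAreaRect(k.astype(np.float32)))))
    return sorted(out,key=lambda t:-t[0])
E
python3 - <<'E'
from h import *
im,c=snap("top")
for col,roi,z in (("yellow",(195,185,285,265),.1),("orange",(195,185,285,265),.06),("red",(315,205,375,265),.004),("blue",(315,205,375,265),.004)):
    for a,b in blobs(im,col,roi,4)[:2]: print(col,a,np.round(b,1).tolist(),[np.round(onplane(c,p,z),3).tolist() for p in b])
print(onplane(c,(344,236),0.0),state()["orientation"],r.tips_ahead)
cr=np.hstack([cv2.resize(im[180:270,190:290],None,fx=4,fy=4,interpolation=2),cv2.resize(im[180:270,300:400],None,fx=4,fy=4,interpolation=2)])
cv2.imwrite("pics/crop1.png",cr)
E
```

```text
yellow 161.5 [[207.0, 195.0], [252.0, 195.0], [252.0, 199.0], [207.0, 199.0]] [[0.597, 0.338, 0.1], [0.595, 0.201, 0.1], [0.583, 0.201, 0.1], [0.585, 0.338, 0.1]]
yellow 26.0 [[254.0, 195.0], [263.0, 195.0], [263.0, 198.0], [254.0, 198.0]] [[0.595, 0.195, 0.1], [0.595, 0.167, 0.1], [0.585, 0.167, 0.1], [0.586, 0.195, 0.1]]
orange 85.5 [[257.3999938964844, 203.10000610351562], [261.0, 202.6999969482422], [264.20001220703125, 235.89999389648438], [260.6000061035156, 236.1999969482422]] [[0.576, 0.19, 0.06], [0.577, 0.178, 0.06], [0.473, 0.168, 0.06], [0.472, 0.179, 0.06]]
red 46.0 [[343.0, 255.3000030517578], [361.70001220703125, 228.10000610351562], [363.6000061035156, 229.39999389648438], [345.0, 256.70001220703125]] [[0.412, -0.077, 0.004], [0.498, -0.138, 0.004], [0.494, -0.144, 0.004], [0.408, -0.083, 0.004]]
[ 0.47354999 -0.08129745  0.        ] [-7.86508534e-05  1.36972523e-01  9.90574629e-01 -6.53071450e-04] 0.022
```

View pics/crop1.png

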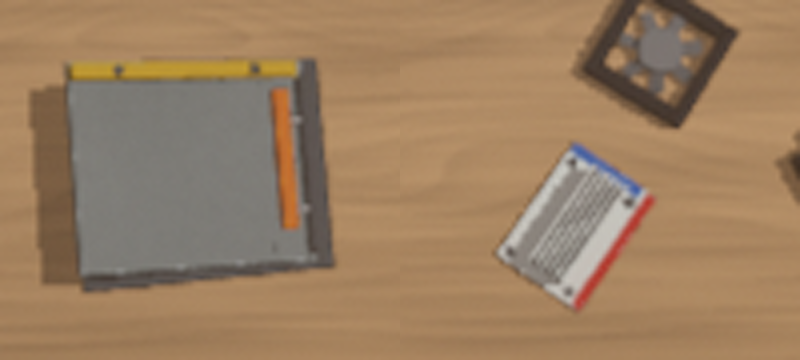

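The crop shows the jig with its yellow fence along the top and orange bar at the right, yawed about 5°. The heatsink's blue end is upper right and its red edge lower right (hx yaw about -35°). I'll move over the jig for a close wrist view.

Request:
send_rows:
  steps:
    - {"x": -1,"y": -0.5,"z": -0.1,"twist": 0,"claw": -1}
    - {"x": -1,"y": -0.5,"z": -0.1,"twist": 0,"claw": -1}
    - {"x": -1,"y": -0.5,"z": -0.1,"twist": 0,"claw": -1}
    - {"x": -1,"y": -0.5,"z": -0.1,"twist": 0,"claw": -1}
    - {"x": -1,"y": -0.5,"z": -0.1,"twist": 0,"claw": -1}
    - {"x": -1,"y": -0.5,"z": -0.1,"twist": 0,"claw": -1}
    - {"x": -1,"y": -0.5,"z": -0.1,"twist": 0,"claw": -1}
    - {"x": -1,"y": -0.5,"z": -0.1,"twist": 0,"claw": -1}
    - {"x": -1,"y": -0.5,"z": -0.1,"twist": 0,"claw": -1}
    - {"x": -1,"y": -0.5,"z": -0.1,"twist": 0,"claw": -1}
    - {"x": 0,"y": 0,"z": 0,"twist": 0,"claw": -1}
    - {"x": 0,"y": 0,"z": 0,"twist": 0,"claw": -1}

```text
time: 1.65
tool_pos: [0.4997, 0.3009, 0.2929]
orientation: [-0.001, 0.137, 0.991, 0.0]
contact_force: [-0.2, -0.1, -0.7]
gripper_width: 0.0855
gripper_force: 0.0
```

Run:
```python
from h import *
s=state(); print(s['tool_pos'],s['orientation'],s['joint_vel'].max())
im,c=snap("wrist"); cv2.imwrite("pics/w1.png",im); print(c)
for col,z in (("yellow",.1),("orange",.06)):
    for a,b in blobs(im,col,(0,0,640,400),60)[:3]: print(col,a,np.round(b,1).tolist())
```

```text
[0.49974058 0.30091075 0.29292798] [-5.64163699e-04  1.36873401e-01  9.90588386e-01  4.90293698e-05] 0.005076194176367409
{'intrinsics': array([[359.91085344,   0.        , 315.42761733],
       [  0.        , 359.91085344, 198.66604721],
       [  0.        ,   0.        ,   1.        ]]), 'xyz': array([0.42159397, 0.32158749, 0.4136151 ]), 'rotation': array([ 0.78753726, -0.12628991, -0.09611042,  0.59548191])}
yellow 2054.0 [[227.8000030517578, 263.0], [375.8999938964844, 260.6000061035156], [376.1000061035156, 277.8999938964844], [228.10000610351562, 280.20001220703125]]
yellow 1442.0 [[332.1000061035156, 302.29998779296875], [404.79998779296875, 282.8999938964844], [410.29998779296875, 303.3999938964844], [337.6000061035156, 322.79998779296875]]
orange 1295.0 [[181.39999389648438, 173.8000030517578], [194.1999969482422, 167.39999389648438], [240.0, 259.0], [227.1999969482422, 265.3999938964844]]
```

View pics/w1.png

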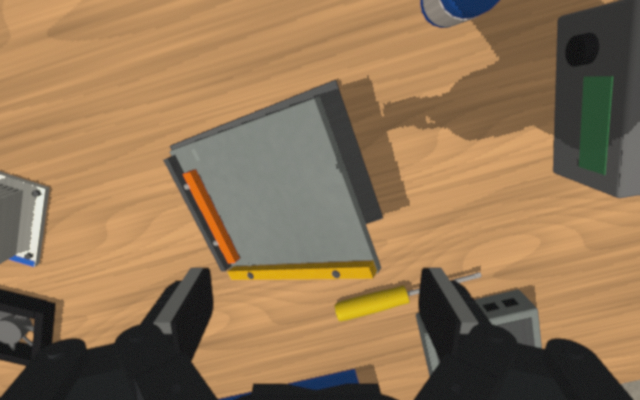

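The view shows the whole jig: fence at rows 261-280, columns 228-376, and bar from (188,170) to (234,262). I'll fit bed x, y and yaw to these corner points.

```bash
cat >> h.py <<'E'
from scipy.optimize import least_squares
T=np.radians(30)
def bedR(yaw): return R.from_euler('z',yaw).as_matrix()@R.from_euler('x',T).as_matrix()
def fitbed(obs):  # obs: list of (c, bedpoint, pixel)
    f=lambda v:np.concatenate([proj(c,np.array([v[0],v[1],.09])+bedR(v[2])@np.array(b)/1e3)-p for c,b,p in obs])
    s=least_squares(f,[.52,.26,.05],loss="soft_l1"); return s.x,f(s.x).reshape(-1,2)
E
python3 - <<'E'
from h import *
im=cv2.imread("pics/w1.png"); c=imaging.get_calibration("wrist")
hs=cv2.cvtColor(im,cv2.COLOR_BGR2HSV)
P={}
for col,roi in (("yellow",(215,240,385,290)),("orange",(150,150,260,290))):
    x0,y0,x1,y1=roi
    m=cv2.inRange(hs[y0:y1,x0:x1],*map(np.array,((18,100,60),(35,255,255)) if col=="yellow" else ((3,120,80),(17,255,255))))
    k=max(cv2.findContours(m,0,1)[0],key=cv2.contourArea)
    for e in (1.5,2.5,4): print(col,(cv2.approxPolyDP(k,e,True)[:,0]+[x0,y0]).tolist())
E
```

```text
yellow [[376, 268], [373, 261], [234, 266], [228, 269], [227, 273], [232, 280], [367, 279], [374, 276]]
yellow [[376, 268], [373, 261], [234, 266], [227, 273], [232, 280], [367, 279], [374, 276]]
yellow [[376, 268], [373, 261], [234, 266], [227, 273], [232, 280], [367, 279]]
orange [[150, 150], [150, 289], [163, 289], [169, 283], [180, 279], [189, 266], [195, 265], [210, 269], [212, 289], [259, 289], [258, 280], [232, 281], [229, 279], [226, 271], [224, 273], [219, 271], [161, 161], [163, 157], [168, 156], [168, 150]]
orange [[150, 150], [150, 289], [163, 289], [180, 279], [189, 266], [195, 265], [210, 269], [212, 289], [259, 289], [258, 280], [232, 281], [226, 271], [219, 271], [161, 161], [168, 156], [168, 150]]
orange [[150, 150], [150, 289], [163, 289], [195, 265], [210, 269], [212, 289], [259, 289], [258, 280], [232, 281], [226, 271], [219, 271], [161, 161], [168, 150]]
```

Run:
```python
from h import *
c=imaging.get_calibration("wrist")
F=[((65,85,0),(373,261)),((65,85,11),(376,268)),((77,85,11),(375,278.5)),((77,-95,11),(231,280.5)),((65,-95,11),(228,272))]
B=[((-55,-75,0),(194.5,167.5)),((55,-75,0),(240,259)),((-55,-87,11),(181.5,174)),((55,-87,11),(227,265.5))]
for o in (F,B,F+B):
    x,e=fitbed([(c,np.array(b,float),np.array(p)) for b,p in o]); print(x,np.degrees(x[2]),np.round(e,1).tolist())
```

```text
[0.52084065 0.25270332 0.08609818] 4.933062066524133 [[1.8, -0.5], [-5.6, -0.1], [-0.3, 1.0], [1.3, -0.1], [-0.2, -0.3]]
[0.52045088 0.25020054 0.08414884] 4.821373185448664 [[1.5, 0.9], [0.1, -0.7], [-0.6, 0.5], [-0.5, -1.2]]
[0.52045466 0.25129273 0.08849015] 5.070112129643518 [[0.2, -0.7], [-7.2, -0.3], [-1.9, 0.8], [0.2, 0.0], [-1.3, -0.1], [2.4, 0.9], [1.3, -0.8], [0.4, 0.6], [0.7, -1.2]]
```

Request:
send_rows:
  steps:
    - {"x": -0.2,"y": -0.92,"z": 0,"twist": 0,"claw": -1}
    - {"x": -0.2,"y": -0.92,"z": 0,"twist": 0,"claw": -1}
    - {"x": -0.2,"y": -0.92,"z": 0,"twist": 0,"claw": -1}
    - {"x": -0.2,"y": -0.92,"z": 0,"twist": 0,"claw": -1}
    - {"x": -0.2,"y": -0.92,"z": 0,"twist": 0,"claw": -1}
    - {"x": -0.2,"y": -0.92,"z": 0,"twist": 0,"claw": -1}
    - {"x": -0.2,"y": -0.92,"z": 0,"twist": 0,"claw": -1}
    - {"x": -0.2,"y": -0.92,"z": 0,"twist": 0,"claw": -1}
    - {"x": -0.2,"y": -0.92,"z": 0,"twist": 0,"claw": -1}
    - {"x": -0.2,"y": -0.92,"z": 0,"twist": 0,"claw": -1}
    - {"x": 0,"y": 0,"z": 0,"twist": 0.8,"claw": -1}
    - {"x": 0,"y": 0,"z": 0,"twist": 0.8,"claw": -1}
    - {"x": 0,"y": 0,"z": 0,"twist": 0.8,"claw": -1}
    - {"x": 0,"y": 0,"z": 0,"twist": 0.8,"claw": -1}
    - {"x": 0,"y": 0,"z": 0.5,"twist": 0,"claw": -1}
    - {"x": 0,"y": 0,"z": 0.5,"twist": 0,"claw": -1}
    - {"x": 0,"y": 0,"z": 0,"twist": 0,"claw": -1}

```text
time: 3.82
tool_pos: [0.4766, -0.0738, 0.2523]
orientation: [-0.001, 0.299, 0.954, -0.0]
contact_force: [-0.2, -0.3, 0.5]
gripper_width: 0.0855
gripper_force: 0.0
```

Run:
```python
from h import *
s=state(); print(s['tool_pos'],s['orientation'])
ty=rot(s['orientation'])[:,1]; print("toolY deg",np.degrees(np.arctan2(ty[1],ty[0])))
im,c=snap("wrist"); cv2.imwrite("pics/w2.png",im)
for col in ("red","blue"):
    for a,b in blobs(im,col,(0,0,640,400),60)[:2]:
        print(col,a,np.round(b,1).tolist(),[np.round(onplane(c,p,.004),4).tolist()[:2] for p in b])
```

```text
[ 0.47660548 -0.07383839  0.25229455] [-1.45409652e-03  2.99042675e-01  9.54238628e-01 -6.69853716e-05]
toolY deg 55.19981399275944
red 721.0 [[268.70001220703125, 112.0], [277.0, 111.9000015258789], [278.70001220703125, 213.0], [270.5, 213.10000610351562]] [[0.4078, -0.0844], [0.4124, -0.0776], [0.4999, -0.1406], [0.4949, -0.1481]]
blue 4389.5 [[528.0, 285.0], [639.0, 285.0], [639.0, 399.0], [528.0, 399.0]] [[0.7389, 0.0452], [0.8132, 0.1518], [0.9817, 0.0931], [0.898, -0.0271]]
blue 88.5 [[325.0, 208.0], [343.0, 208.0], [343.0, 213.0], [325.0, 213.0]] [[0.5241, -0.0958], [0.5353, -0.0797], [0.5401, -0.0829], [0.5289, -0.0991]]
```

View pics/w2.png

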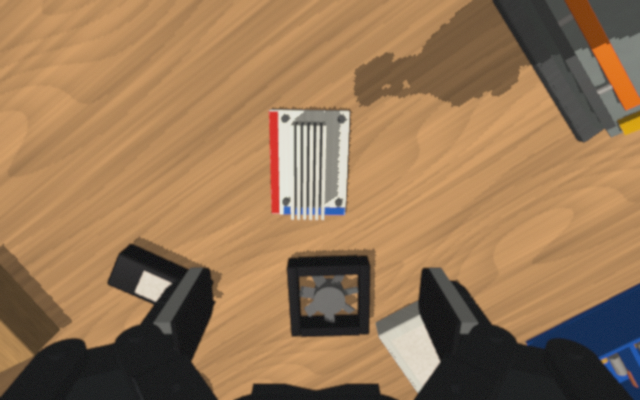

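The view shows the heatsink centred at pixel (310,162), with red at columns 269-279 and blue at row 211. The fan is below it at (330,295), clear of the fingers. I'll grasp across the fins.

Request:
send_rows:
  steps:
    - {"x": -0.09,"y": -0.22,"z": 0.9,"twist": 0.23,"claw": -1}
    - {"x": 0,"y": 0,"z": 0.9,"twist": 0,"claw": -1}
    - {"x": 0,"y": 0,"z": 0.9,"twist": 0,"claw": -1}
    - {"x": 0,"y": 0,"z": 0.9,"twist": 0,"claw": -1}
    - {"x": 0,"y": 0,"z": 0.9,"twist": 0,"claw": -1}
    - {"x": 0,"y": 0,"z": 0.85,"twist": 0,"claw": -1}
    - {"x": 0,"y": 0,"z": 0,"twist": 0,"claw": -1}
    - {"x": 0,"y": 0,"z": 0,"twist": 0,"claw": 1}
    - {"x": 0,"y": 0,"z": 0,"twist": 0,"claw": 1}
    - {"x": 0,"y": 0,"z": 0,"twist": 0,"claw": 1}
    - {"x": 0,"y": 0,"z": 0,"twist": 0,"claw": 1}
    - {"x": 0,"y": 0,"z": 0,"twist": 0,"claw": 1}
    - {"x": 0,"y": 0,"z": 0,"twist": 0,"claw": 1}
  grip_force: 45

```text
time: 5.5
tool_pos: [0.4762, -0.0847, 0.0405]
orientation: [0.001, 0.312, 0.95, 0.0]
contact_force: [-0.9, 0.7, 7.5]
gripper_width: 0.0313
gripper_force: 44.9
```

Request:
send_rows:
  steps:
    - {"x": 0,"y": 0,"z": -0.5,"twist": 0,"claw": 1}
    - {"x": 0,"y": 0,"z": -1,"twist": 0,"claw": 1}
    - {"x": 0,"y": 0,"z": -1,"twist": 0,"claw": 1}
    - {"x": 0,"y": 0,"z": -1,"twist": -0.86,"claw": 1}
    - {"x": 0,"y": 0,"z": -0.5,"twist": -0.86,"claw": 1}
    - {"x": 0,"y": 0,"z": 0,"twist": -0.86,"claw": 1}
    - {"x": 0,"y": 0,"z": 0,"twist": -0.86,"claw": 1}
    - {"x": 0,"y": 0,"z": 0,"twist": -0.86,"claw": 1}
    - {"x": 0,"y": 0,"z": 0,"twist": -0.86,"claw": 1}
    - {"x": 0,"y": 0,"z": 0,"twist": -0.86,"claw": 1}
    - {"x": 0,"y": 0,"z": 0,"twist": -0.86,"claw": 1}
    - {"x": 0,"y": 0,"z": 0,"twist": 0,"claw": 1}

```text
time: 7.0
tool_pos: [0.4749, -0.0848, 0.1994]
orientation: [-0.0, -0.043, 0.999, 0.0]
contact_force: [-0.9, -0.3, -2.7]
gripper_width: 0.0316
gripper_force: 45.7
```

Request:
send_rows:
  steps:
    - {"x": -0.2,"y": 0.75,"z": 0,"twist": 0,"claw": 1}
    - {"x": -0.2,"y": 0.75,"z": 0,"twist": 0,"claw": 1}
    - {"x": -0.2,"y": 0.75,"z": 0,"twist": 0,"claw": 1}
    - {"x": -0.2,"y": 0.75,"z": 0,"twist": 0,"claw": 1}
    - {"x": -0.2,"y": 0.75,"z": 0,"twist": 0,"claw": 1}
    - {"x": -0.2,"y": 0.75,"z": 0,"twist": 0,"claw": 1}
    - {"x": -0.2,"y": 0.75,"z": 0,"twist": 0,"claw": 1}
    - {"x": -0.2,"y": 0.75,"z": 0,"twist": 0,"claw": 1}
    - {"x": -0.2,"y": 0.75,"z": 0,"twist": 0,"claw": 1}
    - {"x": -0.2,"y": 0.75,"z": 0,"twist": 0,"claw": 1}
    - {"x": 0,"y": 0,"z": 0,"twist": 0,"claw": 1}
    - {"x": 0,"y": 0,"z": 0,"twist": 0,"claw": 1}

```text
time: 8.5
tool_pos: [0.5289, 0.2203, 0.199]
orientation: [-0.0, -0.043, 0.999, -0.001]
contact_force: [-0.1, -0.4, -1.8]
gripper_width: 0.0311
gripper_force: 45.9
```

```bash
cat >> h.py <<'E'
O=np.array([.5205,.2510,.09]); YAW=np.radians(4.95)
def tcp(pr=True):
    s=state(); ty=rot(s['orientation'])[:,1]; p=s['tool_pos']
    h=R.from_euler('z',-YAW).apply(p-O)*1e3; b=bedR(YAW).T@(p-O)*1e3
    print("tcp",p.round(4),"yaw-aligned mm",h.round(1),"bed mm",b.round(1),"toolY",np.degrees(np.arctan2(ty[1],ty[0])).round(2),"F",s['contact_force'].round(1),"w",round(s['gripper_width'],4))
E
python3 - <<'E'
from h import *
tcp()
im,c=snap("wrist"); im2,c2=snap("top"); cv2.imwrite("pics/w3.png",im)
cv2.imwrite("pics/c3.png",np.hstack([cv2.resize(im[100:400,120:520],None,fx=1,fy=1),cv2.resize(im2[170:270,200:300],(300,300),interpolation=2)]))
for a,b in blobs(im2,"blue",(180,180,300,270),3)[:2]: print(a,b.round(1).tolist())
E
```

```text
tcp [0.5289 0.2203 0.199 ] yaw-aligned mm [  5.7 -31.3 109. ] bed mm [  5.7  27.4 110.1] toolY 94.87 F [-0.1 -0.4 -1.8] w 0.0311
```

View pics/c3.png

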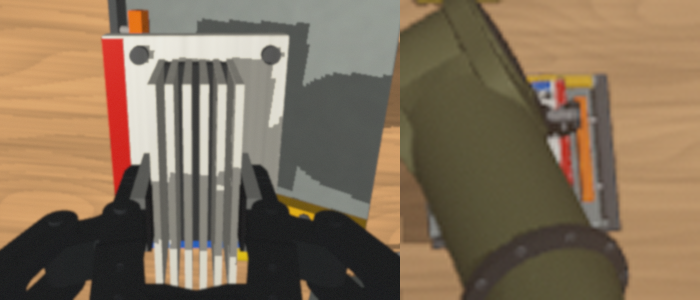

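Held squarely; the plain end's upper corners are at wrist pixels (223,136) and (408,135). I'll cast those onto the plate-top plane.

Run:
```python
from h import *
c=imaging.get_calibration("wrist")
P=[onplane(c,p,.1665) for p in ((223,136),(408.5,135))]
for p in P: print(p.round(4),(R.from_euler('z',-YAW).apply(p-O)*1e3).round(1))
print(np.linalg.norm(P[0]-P[1]))
```

```text
[0.4741 0.1746 0.1665] [-52.9 -72.1  76.5]
[0.4671 0.253  0.1665] [-53.    6.6  76.5]
0.07868019876263783
```

Request:
send_rows:
  steps:
    - {"x": -0.1,"y": 0,"z": 0.5,"twist": 0,"claw": 1}
    - {"x": 0,"y": 0,"z": 0.5,"twist": 0,"claw": 1}
    - {"x": 0,"y": 0,"z": 0.3,"twist": 0,"claw": 1}
    - {"x": 0,"y": 0,"z": 0.2,"twist": 0,"claw": 1}
    - {"x": 0,"y": 0,"z": 0,"twist": 0,"claw": 1}
    - {"x": 0,"y": 0,"z": 0,"twist": 0,"claw": 1}

```text
time: 9.35
tool_pos: [0.5335, 0.2216, 0.1399]
orientation: [0.0, -0.043, 0.999, 0.0]
contact_force: [0.1, -0.5, -3.5]
gripper_width: 0.0315
gripper_force: 45.9
```

Request:
send_rows:
  steps:
    - {"x": 0,"y": 0,"z": 0.05,"twist": 0,"claw": 1}
    - {"x": 0,"y": 0,"z": 0.04,"twist": 0,"claw": 1}
    - {"x": 0,"y": 0,"z": 0.0,"twist": 0,"claw": 1}

```text
time: 9.72
tool_pos: [0.5332, 0.2215, 0.1358]
orientation: [0.0, -0.043, 0.999, 0.0]
contact_force: [0.3, -0.2, -2.5]
gripper_width: 0.0314
gripper_force: 45.9
```

Request:
send_rows:
  steps:
    - {"x": 0,"y": 0,"z": 0.02,"twist": 0,"claw": 0.2}
    - {"x": 0,"y": 0,"z": 0,"twist": 0,"claw": 0.1}
    - {"x": 0,"y": 0,"z": 0,"twist": 0,"claw": 0}
    - {"x": 0,"y": 0,"z": 0,"twist": 0,"claw": -0.1}
    - {"x": 0,"y": 0,"z": 0,"twist": 0,"claw": -0.2}
    - {"x": 0,"y": 0,"z": 0,"twist": 0,"claw": -0.3}
    - {"x": 0,"y": 0,"z": 0,"twist": 0,"claw": -0.4}
    - {"x": 0,"y": 0,"z": 0,"twist": 0,"claw": -0.5}
    - {"x": 0,"y": 0,"z": 0,"twist": 0,"claw": -0.6}
    - {"x": 0,"y": 0,"z": 0,"twist": 0,"claw": -0.7}
  grip_force: 20

```text
time: 10.98
tool_pos: [0.5332, 0.2217, 0.135]
orientation: [0.0, -0.043, 0.999, 0.0]
contact_force: [0.3, 0.1, 0.1]
gripper_width: 0.0727
gripper_force: 0.0
```

Run:
```python
from h import *
tcp()
im,c=snap("wrist"); cv2.imwrite("pics/w4.png",im)
```

```text
tcp [0.5332 0.2217 0.135 ] yaw-aligned mm [ 10.1 -30.3  45. ] bed mm [10.1 -3.8 54.1] toolY 94.96 F [0.3 0.1 0.1] w 0.0727
```

View pics/w4.png

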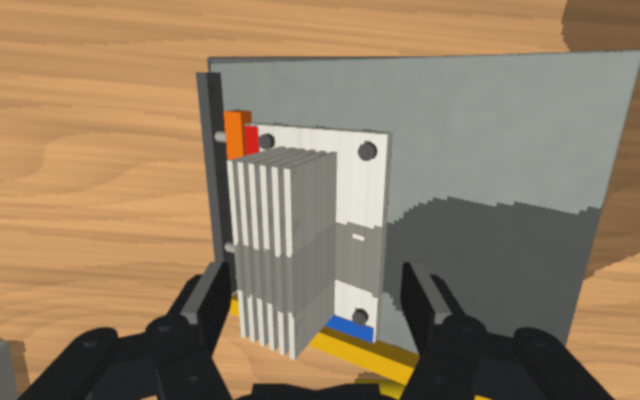

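The heatsink lies flat on the bed. Its uphill corners are at (391,132) and (375,342), red is near the bar at (250,140), and the blue end is just above the fence. I'll turn these into bed coordinates.

```bash
cat >> h.py <<'E'
def bedpt(c,p,z):
    n=bedR(YAW)[:,2]; return (bedR(YAW).T@(onplane(c,p,p0=O+n*z/1e3,n=n)-O)*1e3).round(1)
E
python3 - <<'E'
from h import *
c=imaging.get_calibration("wrist")
for p,z in (((391,132),8),((375.5,330),8),((375,342),0),((258,126),8),((251,112),11),((640,52),0)): print(p,z,bedpt(c,p,z))
E
```

```text
(391, 132) 8 [-49.8   5.8   8. ]
(375.5, 330) 8 [52.7  4.3  8. ]
(375, 342) 0 [67.2  1.8  0. ]
(258, 126) 8 [-48.  -66.6   8. ]
(251, 112) 11 [-55.4 -68.3  11. ]
(640, 52) 0 [-79.5  83.4  -0. ]
```

It has slid to the bar by itself, with the red edge at y≈-75. The blue end is about 5 mm short of the fence, so I'll nudge it over.

Request:
send_rows:
  steps:
    - {"x": 0,"y": 0,"z": -0.75,"twist": 0,"claw": -0.7}
    - {"x": 0.4,"y": -0.06,"z": -0.75,"twist": 0,"claw": 1}
    - {"x": 0.7,"y": -0.12,"z": 0,"twist": 0,"claw": 1}
    - {"x": 0.75,"y": -0.14,"z": 0,"twist": 0,"claw": 1}
    - {"x": 0,"y": 0,"z": 0,"twist": 1,"claw": 1}
    - {"x": 0,"y": 0,"z": 0,"twist": 1,"claw": 1}
    - {"x": 0,"y": 0,"z": 0,"twist": 1,"claw": 1}
    - {"x": 0,"y": 0,"z": 0,"twist": 1,"claw": 1}
    - {"x": 0,"y": 0,"z": 0,"twist": 1,"claw": 1}
    - {"x": 0,"y": 0,"z": 0,"twist": 1,"claw": 1}
    - {"x": 0,"y": 0,"z": 0,"twist": 1,"claw": 1}
    - {"x": 0,"y": 0,"z": 0,"twist": 1,"claw": 1}
    - {"x": 0,"y": 0,"z": 0,"twist": 1,"claw": 1}
    - {"x": 0,"y": 0,"z": 0,"twist": 1,"claw": 1}
    - {"x": 0,"y": 0,"z": 0,"twist": 1,"claw": 1}
    - {"x": 0,"y": 0,"z": 0,"twist": 1,"claw": 1}
    - {"x": 0,"y": 0,"z": 0,"twist": 1,"claw": 1}
    - {"x": 0,"y": 0,"z": 0,"twist": 1,"claw": 1}
    - {"x": 0,"y": 0,"z": 0,"twist": 1,"claw": 1}
    - {"x": 0,"y": 0,"z": 0,"twist": 0,"claw": 1}

```text
time: 13.52
tool_pos: [0.4605, 0.2025, 0.1949]
orientation: [0.0, 0.676, 0.737, 0.0]
contact_force: [0.2, -0.2, -0.5]
gripper_width: 0.0001
gripper_force: 0.0
```

```bash
python3 -c "
from h import *
tcp()"
```

```text
tcp [0.4605 0.2025 0.1949] yaw-aligned mm [-64.  -43.2 104.9] bed mm [-64.   15.1 112.4] toolY 5.01 F [ 0.2 -0.2 -0.5] w 0.0001
```

Request:
send_rows:
  steps:
    - {"x": 0,"y": 0,"z": 0.8,"twist": 0,"claw": 1}
    - {"x": 0,"y": 0,"z": 0.8,"twist": 0,"claw": 1}
    - {"x": 0,"y": 0,"z": 0.45,"twist": 0,"claw": 1}
    - {"x": 0,"y": 0.15,"z": 0,"twist": 0,"claw": 1}
    - {"x": 0,"y": 0.05,"z": 0,"twist": 0,"claw": 1}
    - {"x": 0,"y": 0.05,"z": 0,"twist": 0,"claw": 1}
    - {"x": 0,"y": 0.05,"z": 0,"twist": 0,"claw": 1}
    - {"x": 0,"y": 0.05,"z": 0,"twist": 0,"claw": 1}

```text
time: 14.52
tool_pos: [0.4733, 0.2034, 0.1131]
orientation: [-0.001, 0.676, 0.737, -0.001]
contact_force: [-7.5, -0.4, 4.5]
gripper_width: 0.0002
gripper_force: 3.9
```

```bash
python3 -c "
from h import *
tcp()"
```

```text
tcp [0.4733 0.2034 0.1131] yaw-aligned mm [-51.1 -43.3  23.1] bed mm [-51.1 -26.   41.6] toolY 4.98 F [-7.5 -0.4  4.5] w 0.0002
```

Request:
send_rows:
  steps:
    - {"x": 0,"y": 0.04,"z": 0,"twist": 0,"claw": 1}
    - {"x": 0,"y": 0,"z": 0,"twist": 0,"claw": 1}

```text
time: 14.78
tool_pos: [0.4736, 0.2034, 0.1127]
orientation: [-0.001, 0.676, 0.737, -0.002]
contact_force: [-7.6, -1.2, 5.0]
gripper_width: -0.0002
gripper_force: 4.3
```

Run:
```python
from h import *
tcp()
im,c=snap("wrist"); cv2.imwrite("pics/w5.png",im)
```

```text
tcp [0.4736 0.2034 0.1127] yaw-aligned mm [-50.8 -43.4  22.7] bed mm [-50.8 -26.2  41.4] toolY 4.99 F [-7.6 -1.2  5. ] w -0.0002
```

View pics/w5.png

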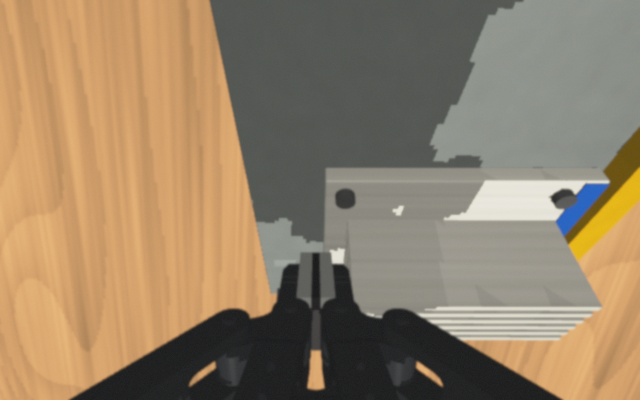

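The finger is at the fins' plain end. The plate's uphill edge runs from (326,181) to (609,182), and the blue end is close to the fence.

Run:
```python
from h import *
c=imaging.get_calibration("wrist")
for p,z in (((326.5,181),8),((609,182),8),((326,168.5),0),((605,168),0),((567,240),11)): print(p,z,bedpt(c,p,z))
```

```text
(326.5, 181) 8 [-47.1   3.6   8. ]
(609, 182) 8 [62.2  3.3  8. ]
(326, 168.5) 0 [-47.1   2.7  -0. ]
(605, 168) 0 [64.9  3.1 -0. ]
(567, 240) 11 [ 62.4 -31.2  11. ]
```

Request:
send_rows:
  steps:
    - {"x": 0,"y": 0.05,"z": 0,"twist": 0,"claw": 1}
    - {"x": 0,"y": 0,"z": 0,"twist": 0,"claw": 1}

```text
time: 15.08
tool_pos: [0.4741, 0.2033, 0.1126]
orientation: [-0.002, 0.676, 0.737, -0.003]
contact_force: [-12.3, -1.7, 8.8]
gripper_width: -0.0001
gripper_force: 6.4
```

Run:
```python
from h import *
tcp()
im,c=snap("wrist"); cv2.imwrite("pics/w6.png",im); a=cv2.imread("pics/w5.png")
d=cv2.absdiff(im,a)[150:260,320:600]; print(d.mean(),(d.max(2)>25).sum())
# left edge of plate per row: gradient
for n,i in (("5",a),("6",im)):
    g=cv2.cvtColor(i,cv2.COLOR_BGR2GRAY).astype(float); rr=g[185:195].mean(0); rr2=g[:,400:440].mean(1)
    print(n,rr[318:336].round(0).tolist(),rr2[160:185].round(0).tolist())
```

```text
tcp [0.4741 0.2033 0.1126] yaw-aligned mm [-50.3 -43.5  22.6] bed mm [-50.3 -26.4  41.3] toolY 5.01 F [-12.3  -1.7   8.8] w -0.0001
2.07012987012987 532
5 [88.0, 88.0, 88.0, 88.0, 88.0, 90.0, 98.0, 113.0, 128.0, 135.0, 137.0, 138.0, 137.0, 137.0, 138.0, 137.0, 135.0, 129.0] [96.0, 92.0, 89.0, 87.0, 87.0, 88.0, 91.0, 106.0, 129.0, 140.0, 142.0, 142.0, 142.0, 143.0, 143.0, 144.0, 145.0, 146.0, 147.0, 149.0, 154.0, 156.0, 150.0, 143.0, 141.0]
6 [88.0, 88.0, 88.0, 88.0, 88.0, 89.0, 97.0, 113.0, 128.0, 135.0, 137.0, 138.0, 138.0, 138.0, 137.0, 137.0, 135.0, 129.0] [96.0, 92.0, 89.0, 87.0, 87.0, 87.0, 90.0, 104.0, 127.0, 140.0, 142.0, 143.0, 143.0, 143.0, 143.0, 144.0, 145.0, 146.0, 147.0, 149.0, 154.0, 157.0, 152.0, 145.0, 141.0]
```

Force rises with no motion, so the blue end is against the fence. Next I'll go uphill of the fins with two spread fingers, press lightly on the plate, and push down the slope.

Request:
send_rows:
  steps:
    - {"x": 0,"y": -0.25,"z": 0,"twist": 0,"claw": 1}
    - {"x": 0,"y": 0,"z": -1,"twist": 0,"claw": 1}
    - {"x": 0,"y": 0,"z": -0.8,"twist": 0,"claw": 0.06}
    - {"x": 0.37,"y": 0.9,"z": 0,"twist": 0,"claw": 0.06}
    - {"x": 0.37,"y": 0.9,"z": 0,"twist": 0,"claw": 0.06}
    - {"x": 0,"y": 0,"z": 0.8,"twist": 0,"claw": 0.06}
    - {"x": 0,"y": 0,"z": 0.6,"twist": 0,"claw": 0.06}
    - {"x": 0,"y": 0,"z": 0,"twist": 0,"claw": 0.06}

```text
time: 16.12
tool_pos: [0.5365, 0.2383, 0.1274]
orientation: [-0.0, 0.676, 0.737, -0.001]
contact_force: [-0.1, -1.1, 1.0]
gripper_width: 0.04
gripper_force: 0.0
```

```bash
python3 -c "
from h import *
tcp()"
```

```text
tcp [0.5365 0.2383 0.1274] yaw-aligned mm [ 14.8 -14.   37.4] bed mm [14.8  6.5 39.4] toolY 4.95 F [-0.1 -1.1  1. ] w 0.04
```

Request:
send_rows:
  steps:
    - {"x": 0,"y": -0.12,"z": 0.1,"twist": 0,"claw": 0.06}
    - {"x": 0,"y": 0,"z": 0.06,"twist": 0,"claw": 0.06}
    - {"x": 0,"y": 0,"z": 0.05,"twist": 0,"claw": 0.06}
    - {"x": 0,"y": 0,"z": 0,"twist": 0,"claw": 0.06}

```text
time: 16.62
tool_pos: [0.5326, 0.2383, 0.1208]
orientation: [0.0, 0.676, 0.737, 0.0]
contact_force: [0.7, 0.5, 0.1]
gripper_width: 0.0403
gripper_force: 0.0
```

Request:
send_rows:
  steps:
    - {"x": 0,"y": 0,"z": 0.05,"twist": 0,"claw": 0.06}
    - {"x": 0,"y": 0,"z": 0.05,"twist": 0,"claw": 0.06}
    - {"x": 0,"y": 0,"z": 0,"twist": 0,"claw": 0.06}

```text
time: 17.0
tool_pos: [0.5325, 0.2382, 0.1163]
orientation: [0.0, 0.676, 0.737, -0.0]
contact_force: [0.2, 0.2, -0.3]
gripper_width: 0.04
gripper_force: 0.0
```

Request:
send_rows:
  steps:
    - {"x": 0,"y": 0,"z": 0.05,"twist": 0,"claw": 0.06}
    - {"x": 0,"y": 0,"z": 0.04,"twist": 0,"claw": 0.06}
    - {"x": 0,"y": 0,"z": 0,"twist": 0,"claw": 0.06}

```text
time: 17.38
tool_pos: [0.5327, 0.2383, 0.1155]
orientation: [0.0, 0.676, 0.737, 0.001]
contact_force: [-6.9, -2.8, 23.9]
gripper_width: 0.0401
gripper_force: 10.8
```

Request:
send_rows:
  steps:
    - {"x": 0,"y": 0,"z": -0.05,"twist": 0,"claw": 0.06}
    - {"x": -0.045,"y": 0.005,"z": 0.025,"twist": 0,"claw": 0.06}
    - {"x": -0.045,"y": 0.005,"z": 0.025,"twist": 0,"claw": 0.06}
    - {"x": -0.045,"y": 0.005,"z": 0.025,"twist": 0,"claw": 0.06}

```text
time: 17.88
tool_pos: [0.5337, 0.235, 0.1138]
orientation: [-0.001, 0.675, 0.737, 0.002]
contact_force: [-5.3, 4.5, 20.0]
gripper_width: 0.0401
gripper_force: 9.3
```

```bash
python3 -c "
from h import *
tcp()"
```

```text
tcp [0.5337 0.235  0.1138] yaw-aligned mm [ 11.8 -17.1  23.8] bed mm [11.8 -2.9 29.1] toolY 5.02 F [-5.3  4.5 20. ] w 0.0401
```

Request:
send_rows:
  steps:
    - {"x": -0.05,"y": 0,"z": 0.015,"twist": 0,"claw": 0.06}
    - {"x": -0.05,"y": 0,"z": 0.015,"twist": 0,"claw": 0.06}
    - {"x": -0.05,"y": 0,"z": 0.02,"twist": 0,"claw": 0.06}

```text
time: 18.25
tool_pos: [0.5339, 0.2315, 0.1119]
orientation: [-0.002, 0.675, 0.738, 0.003]
contact_force: [-6.1, 10.5, 21.2]
gripper_width: 0.0404
gripper_force: 12.2
```

Run:
```python
from h import *
tcp()
im,c=snap("wrist"); cv2.imwrite("pics/w7.png",im)
```

```text
tcp [0.5339 0.2315 0.1119] yaw-aligned mm [ 11.7 -20.6  21.9] bed mm [11.7 -6.9 29.2] toolY 5.11 F [-6.1 10.5 21.2] w 0.0404
```

View pics/w7.png

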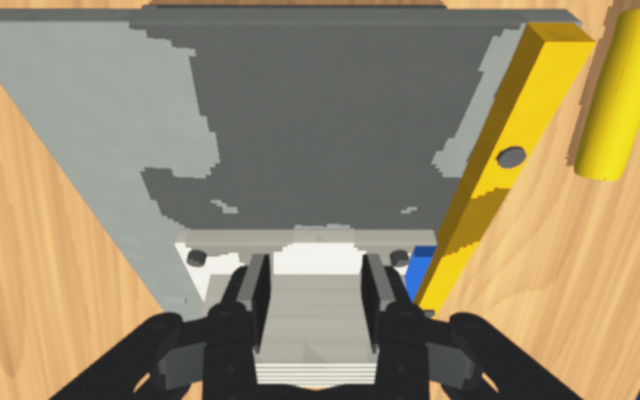

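Both fingers are on the fins' uphill side. The plate's uphill edge is at row 230, columns 178-437, and the blue end is at the fence.

Run:
```python
from h import *
c=imaging.get_calibration("wrist")
for p,z in (((179,230),0),((437,230),0),((178,243),8),((437,245),8),((527,25),11),((528,25),11),((590,40),11),((0,23),0)): print(p,z,bedpt(c,p,z))
im=cv2.imread("pics/w7.png"); g=cv2.cvtColor(im,6); 
for x in (200,240,420): print(g[220:255,x].tolist())
```

```text
(179, 230) 0 [-48.   -3.1   0. ]
(437, 230) 0 [64. -3.  0.]
(178, 243) 8 [-46.   -1.5   8. ]
(437, 245) 8 [62.2 -2.8  8. ]
(527, 25) 11 [58.8 88.2 11. ]
(528, 25) 11 [59.1 88.2 11. ]
(590, 40) 11 [75.  84.8 11. ]
(0, 23) 0 [-69.3  83.9  -0. ]
[100, 100, 101, 99, 99, 100, 98, 101, 107, 127, 148, 158, 161, 161, 161, 162, 162, 163, 164, 164, 166, 168, 170, 174, 172, 167, 161, 158, 155, 142, 115, 83, 68, 65, 64]
[99, 100, 98, 100, 100, 99, 99, 101, 109, 129, 150, 160, 162, 162, 162, 162, 164, 163, 165, 165, 166, 167, 170, 174, 172, 166, 161, 159, 159, 157, 158, 159, 158, 157, 156]
[96, 98, 98, 97, 97, 98, 98, 99, 105, 125, 149, 162, 163, 164, 163, 163, 163, 163, 164, 165, 166, 168, 171, 173, 165, 137, 100, 75, 67, 68, 67, 67, 69, 67, 67]
```

Request:
send_rows:
  steps:
    - {"x": -0.05,"y": 0,"z": 0.02,"twist": 0,"claw": 0.06}
    - {"x": -0.04,"y": 0,"z": 0.02,"twist": 0,"claw": 0.06}
    - {"x": 0,"y": 0,"z": 0,"twist": 0,"claw": 0.06}

```text
time: 18.68
tool_pos: [0.534, 0.2313, 0.1117]
orientation: [-0.003, 0.674, 0.739, 0.005]
contact_force: [-8.5, 15.1, 27.2]
gripper_width: 0.0401
gripper_force: 15.9
```

Run:
```python
from h import *
tcp()
im,c=snap("wrist"); cv2.imwrite("pics/w8.png",im)
g=cv2.cvtColor(im,6)
for x in (200,240,420):
    col=g[215:240,x].astype(float); k=np.where((col[:-1]<130)&(col[1:]>=130))[0]; 
    if len(k): v=215+k[0]+(130-col[k[0]])/(col[k[0]+1]-col[k[0]]); print(x,v.round(2),bedpt(c,(x,v),0))
for x in (200,240,420): 
    pass
```

```text
tcp [0.534  0.2313 0.1117] yaw-aligned mm [ 11.7 -20.8  21.7] bed mm [11.7 -7.2 29.2] toolY 5.24 F [-8.5 15.1 27.2] w 0.0401
200 228.58 [-38.6  -2.4   0. ]
240 228.61 [-21.4  -2.4   0. ]
420 229.25 [56.6 -2.5  0. ]
```

Hard stop reached: 3.6 mm commanded, 0.3 mm moved, and the edge travelled about 6 mm, so the bar is fully in with the blue end on the fence. I'll retreat, turn the tool and check.

Request:
send_rows:
  steps:
    - {"x": 0.12,"y": -0.02,"z": -0.07,"twist": 0,"claw": 0.06}
    - {"x": 0.2,"y": 0,"z": -0.15,"twist": 0,"claw": 0.06}
    - {"x": 0,"y": 0,"z": -0.8,"twist": 0,"claw": -0.18}
    - {"x": -0.5,"y": 0,"z": -0.9,"twist": 0,"claw": -0.18}
    - {"x": -0.45,"y": 0,"z": 0,"twist": -1,"claw": -0.18}
    - {"x": 0,"y": 0,"z": 0,"twist": -1,"claw": -0.18}
    - {"x": 0,"y": 0,"z": 0,"twist": -1,"claw": -0.18}
    - {"x": 0,"y": 0,"z": 0,"twist": -1,"claw": -0.18}
    - {"x": 0,"y": 0,"z": 0,"twist": -1,"claw": -0.18}
    - {"x": 0,"y": 0,"z": 0,"twist": -1,"claw": -0.18}
    - {"x": 0,"y": 0,"z": 0,"twist": -1,"claw": -0.18}
    - {"x": 0,"y": 0,"z": 0,"twist": -1,"claw": -0.18}
    - {"x": 0,"y": 0,"z": 0,"twist": -1,"claw": -0.18}
    - {"x": 0,"y": 0,"z": 0,"twist": -1,"claw": -0.18}
    - {"x": 0,"y": 0,"z": 0,"twist": -1,"claw": -0.18}
    - {"x": 0,"y": 0,"z": 0,"twist": -1,"claw": -0.18}
    - {"x": 0,"y": 0,"z": 0,"twist": -1,"claw": -0.18}
    - {"x": 0,"y": 0,"z": 0,"twist": -1,"claw": -0.18}
    - {"x": 0,"y": 0,"z": 0,"twist": -1,"claw": -0.18}
    - {"x": 0,"y": 0,"z": 0,"twist": 0,"claw": -0.18}

```text
time: 21.22
tool_pos: [0.5357, 0.1974, 0.1846]
orientation: [-0.001, -0.042, 0.999, -0.0]
contact_force: [-0.7, 0.0, -0.1]
gripper_width: 0.0505
gripper_force: 0.0
```

Run:
```python
from h import *
tcp()
im,c=snap("wrist"); cv2.imwrite("pics/w9.png",im)
```

```text
tcp [0.5357 0.1974 0.1846] yaw-aligned mm [ 10.5 -54.7  94.6] bed mm [ 10.5  -0.  109.3] toolY 94.87 F [-0.7  0.  -0.1] w 0.0505
```

View pics/w9.png

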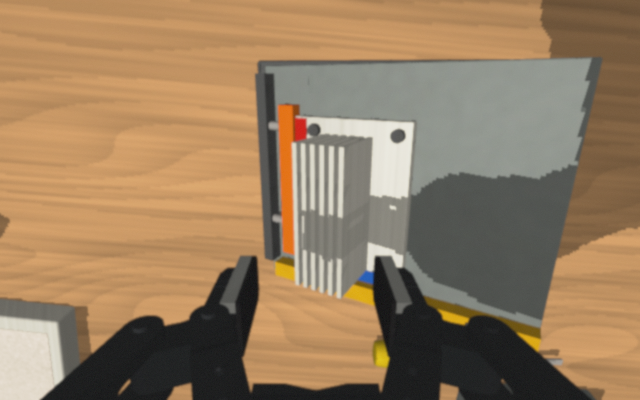

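The bar has sprung back with the heatsink still flat on it: uphill corner at (415,122), bar at column 290. That was my tenth view, so from here I work from numbers only.

Run:
```python
from h import *
c=imaging.get_calibration("wrist")
for p,z in (((415,122),8),((404,265),8),((371,138),48),((345,144),48),((298,141),48),((298,103),11),((601,58),0)): print(p,z,bedpt(c,p,z))
```

```text
(415, 122) 8 [-47.9   5.3   8. ]
(404, 265) 8 [42.2  5.7  8. ]
(371, 138) 48 [-43.6  -5.   48. ]
(345, 144) 48 [-39.5 -18.9  48. ]
(298, 141) 48 [-38.8 -47.4  48. ]
(298, 103) 11 [-56.4 -70.7  11. ]
(601, 58) 0 [-79.5  84.2   0. ]
```

Request:
send_rows:
  steps:
    - {"x": 0,"y": 0.19,"z": 0,"twist": 0,"claw": -0.18}
    - {"x": 0,"y": 0,"z": 0.7,"twist": 0,"claw": -0.18}
    - {"x": 0,"y": 0,"z": 0.7,"twist": 0,"claw": -0.18}
    - {"x": 0,"y": 0,"z": 0.25,"twist": 0,"claw": -0.18}
    - {"x": 0,"y": 0,"z": 0.08,"twist": 0,"claw": -0.18}
    - {"x": 0,"y": 0,"z": 0,"twist": 0,"claw": -0.18}

```text
time: 22.02
tool_pos: [0.5355, 0.2061, 0.1165]
orientation: [0.0, -0.043, 0.999, 0.0]
contact_force: [0.5, 0.1, -0.2]
gripper_width: 0.0507
gripper_force: 0.0
```

```bash
python3 -c "
from h import *
tcp()"
```

```text
tcp [0.5355 0.2061 0.1165] yaw-aligned mm [ 11.1 -46.   26.5] bed mm [ 11.1 -26.6  46. ] toolY 94.95 F [ 0.5  0.1 -0.2] w 0.0507
```

Request:
send_rows:
  steps:
    - {"x": 0,"y": -0.02,"z": 0.06,"twist": 0,"claw": -0.18}
    - {"x": 0,"y": 0,"z": 0,"twist": 0,"claw": -0.1}
    - {"x": 0,"y": 0,"z": 0,"twist": 0,"claw": 1}
    - {"x": 0,"y": 0,"z": 0,"twist": 0,"claw": 1}
  grip_force: 45

```text
time: 22.52
tool_pos: [0.5354, 0.205, 0.1143]
orientation: [0.0, -0.043, 0.999, 0.0]
contact_force: [-1.8, -1.2, 5.7]
gripper_width: 0.0403
gripper_force: 42.4
```

```bash
python3 -c "
from h import *
tcp()"
```

```text
tcp [0.5354 0.205  0.1143] yaw-aligned mm [ 10.8 -47.1  24.3] bed mm [ 10.8 -28.6  44.6] toolY 94.94 F [-1.8 -1.2  5.7] w 0.0403
```

Request:
send_rows:
  steps:
    - {"x": 0,"y": 0,"z": -0.05,"twist": 0,"claw": 1}
    - {"x": 0,"y": 0,"z": -0.05,"twist": 0,"claw": 1}
    - {"x": 0,"y": 0,"z": -0.05,"twist": 0,"claw": 1}
    - {"x": 0,"y": 0,"z": -0.05,"twist": 0,"claw": 1}
  grip_force: 60

```text
time: 23.02
tool_pos: [0.5354, 0.2052, 0.1222]
orientation: [0.0, -0.043, 0.999, 0.0]
contact_force: [-3.3, -3.5, 15.4]
gripper_width: 0.0362
gripper_force: 59.2
```

Request:
send_rows:
  steps:
    - {"x": 0,"y": 0,"z": -0.07,"twist": 0,"claw": 1}
    - {"x": 0,"y": 0,"z": -0.07,"twist": 0,"claw": 1}
    - {"x": 0,"y": 0,"z": -0.07,"twist": 0,"claw": 1}
    - {"x": 0,"y": 0,"z": -0.07,"twist": 0,"claw": 1}

```text
time: 23.52
tool_pos: [0.5347, 0.2046, 0.1321]
orientation: [-0.001, -0.043, 0.999, -0.0]
contact_force: [-0.2, -0.7, -3.2]
gripper_width: 0.034
gripper_force: 55.6
```

Request:
send_rows:
  steps:
    - {"x": 0,"y": 0,"z": -0.5,"twist": 0,"claw": 1}
    - {"x": 0,"y": 0,"z": -0.8,"twist": 0,"claw": 1}
    - {"x": 0,"y": 0,"z": -0.5,"twist": 0,"claw": 1}
    - {"x": 0,"y": 0,"z": 0,"twist": 0,"claw": 1}
  grip_force: 100

```text
time: 24.02
tool_pos: [0.5358, 0.2052, 0.2057]
orientation: [0.001, -0.043, 0.999, 0.0]
contact_force: [-0.7, -0.6, -3.9]
gripper_width: 0.0294
gripper_force: 97.4
```

Run:
```python
from h import *
tcp(); s=state(); print(s['gripper_force'])
im,c=snap("wrist"); cv2.imwrite("pics/w10.png",im)
hs=cv2.cvtColor(im,cv2.COLOR_BGR2HSV)
m=cv2.inRange(hs,(0,0,110),(180,70,255))[100:330,180:460]
k=max(cv2.findContours(m,0,1)[0],key=cv2.contourArea); print(cv2.contourArea(k),(cv2.approxPolyDP(k,3,True)[:,0]+[180,100]).tolist())
for a,b in blobs(im,"red",(100,50,500,380),40)[:2]: print("red",a,b.round(1).tolist())
a=cv2.imread("pics/w3.png")
for a_,b in blobs(a,"red",(100,50,500,380),40)[:2]: print("red w3",a_,b.round(1).tolist())
m=cv2.inRange(cv2.cvtColor(a,cv2.COLOR_BGR2HSV),(0,0,110),(180,70,255))[100:330,180:460]
k=max(cv2.findContours(m,0,1)[0],key=cv2.contourArea); print(cv2.contourArea(k),(cv2.approxPolyDP(k,3,True)[:,0]+[180,100]).tolist())
```

```text
tcp [0.5358 0.2052 0.2057] yaw-aligned mm [ 11.3 -47.  115.7] bed mm [ 11.3  17.1 123.7] toolY 94.94 F [-0.7 -0.6 -3.9] w 0.0294
97.43829972110689
23557.5 [[459, 100], [285, 100], [291, 102], [290, 129], [270, 128], [268, 100], [269, 115], [261, 121], [269, 128], [253, 128], [252, 123], [251, 128], [244, 130], [262, 133], [267, 253], [280, 266], [281, 311], [277, 329], [284, 329], [278, 169], [295, 153], [303, 155], [284, 172], [288, 329], [297, 329], [293, 170], [308, 153], [316, 155], [299, 177], [302, 329], [311, 329], [309, 170], [320, 154], [328, 156], [315, 174], [315, 329], [324, 329], [324, 171], [333, 155], [342, 156], [331, 174], [329, 329], [337, 329], [342, 178], [339, 170], [345, 154], [355, 157], [348, 174], [345, 329], [352, 329], [355, 252], [365, 252], [369, 263], [378, 263], [386, 270], [399, 301], [415, 135], [411, 131], [322, 130], [321, 118], [433, 123], [430, 179], [443, 170], [459, 169]]
red 1999.0 [[243.5, 132.0], [260.8999938964844, 131.1999969482422], [267.20001220703125, 264.29998779296875], [249.8000030517578, 265.20001220703125]]
red w3 2568.5 [[221.30000
[... 263 characters left out ...]
37], [241, 137], [244, 142], [251, 261], [260, 264], [263, 255], [269, 255], [275, 329], [281, 328], [275, 180], [284, 160], [292, 163], [283, 185], [289, 329], [296, 329], [292, 180], [298, 160], [307, 162], [301, 187], [305, 329], [311, 329], [311, 160], [321, 164], [320, 329], [326, 329], [327, 311], [326, 160], [334, 162], [337, 179], [335, 329], [342, 329], [347, 210], [347, 185], [339, 161], [348, 163], [353, 180], [350, 329], [356, 329], [363, 252], [371, 263], [387, 269], [397, 293], [459, 310], [459, 291], [440, 285], [419, 267], [411, 291], [397, 286], [409, 136], [316, 133], [316, 122], [323, 118], [428, 123], [429, 147], [422, 181], [425, 185], [446, 174], [459, 173], [459, 100]]
```

Run:
```python
from h import *
s=state(); c=imaging.get_calibration("wrist"); Rt=rot(s['orientation']); p0=s['tool_pos']
# heatsink frame at level: hx=-tool x, hy=tool y, hz=-tool z
H=np.c_[-Rt[:,0],Rt[:,1],-Rt[:,2]]
def fit(obs,H,p0,c):
    f=lambda v:np.concatenate([proj(c,p0+H@(v[:3]/1e3*1+R.from_euler('x',v[3]).apply(np.array(b)/1e3)))-q for b,q in obs])
    r_=least_squares(f,[0,0,-35,0.],loss="soft_l1"); return r_.x[:3].round(1),np.degrees(r_.x[3]).round(1),f(r_.x).round(1).tolist()
obs=[((-55,-40,8),(243.5,132)),((-55,40,8),(414,131)),((-45,-16,8),(295,153)),((-45,16,8),(355,155.5)),((-45,-16,48),(278,169)),((-45,16,48),(348,174))]
print(fit([(b,np.array(q)) for b,q in obs],H,p0,c))
```

```text
(array([ -1.2,   5. , -66.2]), np.float64(9.4), [3.9, -0.7, -6.0, 3.9, -1.3, -0.9, 1.7, -1.4, -5.9, 1.8, 3.1, -0.1])
```

Run:
```python
from h import *
s=state(); c=imaging.get_calibration("wrist"); Rt=rot(s['orientation']); p0=s['tool_pos']
H=np.c_[-Rt[:,0],Rt[:,1],-Rt[:,2]]
def fit(obs):
    f=lambda v:np.concatenate([proj(c,p0+H@(v[:3]/1e3+R.from_euler('x',v[3]).apply(np.array(b)/1e3)))-q for b,q in obs])
    r_=least_squares(f,[0,0,-35,0.]); return r_.x[:3].round(1),np.degrees(r_.x[3]).round(1),f(r_.x).round(1).tolist()
B=[(-55,-40,8),(-55,40,8),(-45,-16,8),(-45,16,8),(-45,-16,48),(-45,16,48)]
w3=[(222,137),(409,135),(284,160),(348,162),(275,180),(353,180)]
w10=[(243.5,132),(414,131),(295,153),(355,155.5),(278,169),(348,174)]
for w in (w3,w10):
    print(fit(list(zip(B,np.array(w))))); print(fit(list(zip(B[:2],np.array(w[:2])))))
# predicted w3 px for level
print([proj(c,p0+H@(np.array([-3.7,0,-40.5])/1e3+np.array(b)/1e3)).round(0).tolist() for b in B])
```

```text
(array([ -1.8,  -0.9, -51.1]), np.float64(0.9), [5.5, -0.5, -4.9, 1.6, -3.1, -1.8, 2.2, -3.7, -5.8, 1.5, 6.0, 1.8])
(array([ -3.5,  -0.9, -41.7]), np.float64(-3.6), [-0.0, 0.0, 0.0, -0.0])
(array([ -1.9,   5.1, -64.3]), np.float64(9.0), [3.4, -1.3, -4.4, 3.1, -1.2, -1.3, 2.7, -2.0, -5.4, 1.6, 5.0, -0.4])
(array([ -3.2,   5.2, -57.3]), np.float64(-1.9), [0.0, -0.0, -0.0, 0.0])
[[223.0, 136.0], [412.0, 136.0], [281.0, 159.0], [355.0, 159.0], [270.0, 185.0], [368.0, 185.0]]
```

The grip is at the top of the fins, with the underside about 57 mm below the TCP and about 7° residual roll. That works for a pivoting placement, so I'll do the quarter turn and position over the bed.

Request:
send_rows:
  steps:
    - {"x": 0,"y": 0,"z": 0,"twist": 1,"claw": 1}
    - {"x": 0,"y": 0,"z": 0,"twist": 1,"claw": 1}
    - {"x": 0,"y": 0,"z": 0,"twist": 1,"claw": 1}
    - {"x": 0,"y": 0,"z": 0,"twist": 1,"claw": 1}
    - {"x": 0,"y": 0,"z": 0,"twist": 1,"claw": 1}
    - {"x": 0,"y": 0,"z": 0,"twist": 1,"claw": 1}
    - {"x": 0,"y": 0,"z": 0,"twist": 1,"claw": 1}
    - {"x": 0,"y": 0,"z": 0,"twist": 1,"claw": 1}
    - {"x": 0,"y": 0,"z": 0,"twist": 1,"claw": 1}
    - {"x": 0,"y": 0,"z": 0,"twist": 1,"claw": 1}
    - {"x": 0,"y": 0,"z": 0,"twist": 1,"claw": 1}
    - {"x": 0,"y": 0,"z": 0,"twist": 1,"claw": 1}
    - {"x": 0,"y": 0,"z": 0,"twist": 1,"claw": 1}
    - {"x": 0,"y": 0,"z": 0,"twist": 1,"claw": 1}
    - {"x": 0,"y": 0,"z": 0,"twist": 1,"claw": 1}
    - {"x": 0.3,"y": 0.06,"z": 0,"twist": 0,"claw": 1}
    - {"x": 0.3,"y": 0.06,"z": 0.25,"twist": 0,"claw": 1}
    - {"x": 0,"y": 0,"z": 0.3,"twist": 0,"claw": 1}
    - {"x": 0,"y": 0,"z": 0,"twist": 0,"claw": 1}

```text
time: 26.45
tool_pos: [0.5369, 0.2289, 0.1808]
orientation: [-0.001, 0.676, 0.737, -0.002]
contact_force: [-0.0, -0.1, -3.3]
gripper_width: 0.0294
gripper_force: 97.4
```

Run:
```python
from h import *
tcp()
im,c=snap("wrist"); cv2.imwrite("pics/w11.png",im)
for a,b in blobs(im,"red",(100,50,500,380),40)[:1]: print("red",a,b.round(1).tolist())
```

```text
tcp [0.5369 0.2289 0.1808] yaw-aligned mm [ 14.4 -23.5  90.8] bed mm [14.4 25.1 90.4] toolY 5.01 F [-0.  -0.1 -3.3] w 0.0294
red 2027.5 [[243.10000610351562, 132.10000610351562], [260.8999938964844, 131.1999969482422], [267.8999938964844, 264.20001220703125], [250.10000610351562, 265.20001220703125]]
```

Request:
send_rows:
  steps:
    - {"x": 0,"y": 0,"z": 0.2,"twist": 0,"claw": 1}
    - {"x": 0,"y": 0,"z": 0.05,"twist": 0,"claw": 1}
    - {"x": 0,"y": 0,"z": 0.05,"twist": 0,"claw": 1}
    - {"x": 0,"y": 0,"z": 0,"twist": 0,"claw": 1}

```text
time: 27.0
tool_pos: [0.538, 0.2292, 0.1707]
orientation: [0.0, 0.676, 0.737, 0.0]
contact_force: [-0.3, -0.8, -2.6]
gripper_width: 0.0295
gripper_force: 97.4
```

Request:
send_rows:
  steps:
    - {"x": 0,"y": 0,"z": 0.05,"twist": 0,"claw": 1}
    - {"x": 0,"y": 0,"z": 0.05,"twist": 0,"claw": 1}
    - {"x": 0,"y": 0,"z": 0.05,"twist": 0,"claw": 1}
    - {"x": 0,"y": 0,"z": 0,"twist": 0,"claw": 1}
  grip_force: 40

```text
time: 27.5
tool_pos: [0.5387, 0.2277, 0.1661]
orientation: [0.001, 0.676, 0.737, 0.0]
contact_force: [-1.5, -6.3, 10.1]
gripper_width: 0.0297
gripper_force: 92.2
```

Request:
send_rows:
  steps:
    - {"x": -0.02,"y": 0,"z": 0,"twist": 0,"claw": 0.3}
    - {"x": -0.075,"y": 0,"z": 0.1,"twist": 0,"claw": 0.3}
    - {"x": -0.075,"y": 0,"z": 0.12,"twist": 0,"claw": 0.3}
    - {"x": -0.06,"y": 0,"z": 0.12,"twist": 0,"claw": 0.3}
  grip_force: 20

```text
time: 28.0
tool_pos: [0.5412, 0.2196, 0.1528]
orientation: [0.002, 0.676, 0.736, 0.002]
contact_force: [4.1, -4.1, 7.7]
gripper_width: 0.0303
gripper_force: 72.6
```

Run:
```python
from h import *
tcp();print(state()['gripper_force'])
```

```text
tcp [0.5412 0.2196 0.1528] yaw-aligned mm [ 17.9 -33.   62.8] bed mm [17.9  2.8 70.9] toolY 4.87 F [ 4.1 -4.1  7.7] w 0.0303
72.62726783752441
```

Request:
send_rows:
  steps:
    - {"x": -0.04,"y": 0,"z": 0.12,"twist": 0,"claw": 0.28}
    - {"x": -0.03,"y": 0,"z": 0.12,"twist": 0,"claw": 0.27}
    - {"x": -0.02,"y": 0,"z": 0.12,"twist": 0,"claw": 0.26}
    - {"x": 0,"y": 0,"z": 0,"twist": 0,"claw": 0.26}

```text
time: 28.5
tool_pos: [0.5394, 0.2157, 0.1366]
orientation: [0.0, 0.676, 0.737, -0.0]
contact_force: [0.5, -4.0, -0.4]
gripper_width: 0.0319
gripper_force: 14.3
```

Run:
```python
from h import *
tcp();print(state()['gripper_force'])
im,c=snap("wrist"); cv2.imwrite("pics/w12.png",im)
for a,b in blobs(im,"red",(60,50,500,380),40)[:2]: print("red",a,b.round(1).tolist())
```

```text
tcp [0.5394 0.2157 0.1366] yaw-aligned mm [ 15.8 -36.7  46.6] bed mm [15.8 -8.5 58.7] toolY 4.9 F [ 0.5 -4.  -0.4] w 0.0319
14.337540417909622
red 2812.0 [[210.89999389648438, 115.19999694824219], [233.3000030517578, 110.9000015258789], [262.79998779296875, 265.79998779296875], [240.3000030517578, 270.1000061035156]]
```

Request:
send_rows:
  steps:
    - {"x": -0.02,"y": 0,"z": 0.1,"twist": 0,"claw": 0.24}
    - {"x": 0,"y": 0,"z": 0.05,"twist": 0,"claw": 0.2}
    - {"x": 0,"y": 0,"z": 0,"twist": 0,"claw": 0.1}
    - {"x": 0,"y": 0,"z": 0,"twist": 0,"claw": 0}
    - {"x": 0,"y": 0,"z": 0,"twist": 0,"claw": -0.1}

```text
time: 29.18
tool_pos: [0.5391, 0.2159, 0.1308]
orientation: [-0.0, 0.676, 0.737, 0.0]
contact_force: [-0.2, -0.0, -0.5]
gripper_width: 0.0471
gripper_force: 0.0
```

Run:
```python
from h import *
tcp();print(state()['gripper_force'])
im,c=snap("wrist"); cv2.imwrite("pics/w13.png",im)
for col,roi in (("red",(60,20,500,380)),("orange",(0,0,640,400)),("yellow",(300,0,640,400)),("blue",(100,50,500,380))):
  for a,b in blobs(im,col,roi,40)[:2]: print(col,a,b.round(1).tolist(),[bedpt(c,p,4).tolist()[:2] for p in b])
```

```text
tcp [0.5391 0.2159 0.1308] yaw-aligned mm [ 15.5 -36.6  40.8] bed mm [ 15.5 -11.3  53.6] toolY 4.96 F [-0.2 -0.  -0.5] w 0.0471
0.0
red 2305.5 [[210.1999969482422, 132.89999389648438], [232.39999389648438, 127.4000015258789], [263.8999938964844, 253.8000030517578], [241.8000030517578, 259.29998779296875]] [[-26.6, 29.1], [-17.4, 31.8], [-14.7, -57.7], [-28.4, -63.6]]
orange 418.5 [[200.0, 268.0], [228.0, 268.0], [228.0, 290.0], [200.0, 290.0]] [[-55.3, -73.4], [-38.3, -73.4], [-43.4, -101.5], [-62.1, -101.5]]
orange 134.0 [[262.0, 277.0], [275.0, 277.0], [275.0, 289.0], [262.0, 289.0]] [[-18.8, -84.3], [-10.6, -84.3], [-12.0, -100.2], [-20.6, -100.2]]
yellow 11656.0 [[365.5, 266.70001220703125], [488.5, -21.200000762939453], [538.2999877929688, 0.10000000149011612], [415.3999938964844, 288.0]] [[45.2, -72.0], [64.0, 83.4], [80.7, 77.8], [80.9, -98.9]]
yellow 7162.0 [[549.4000244140625, 140.10000610351562], [596.5999755859375, -13.100000381469727], [644.2999877929688, 1.600000023841858], [597.2000122070312, 154.8000030517578]] [[109.3, 25.4], [95.8, 81.3], [112.2, 77.4], [133.2, 17.5]]
blue 50.0 [[358.0, 269.0], [369.0, 269.0], [369.0, 275.0], [358.0, 275.0]] [[40.9, -74.6], [47.6, -74.6], [48.4, -81.9], [41.5, -81.9]]
```

It's lying flat, with the blue end at the bar (y≈-75). The bare edge is about 11 mm short of the fence. I'll lower a little and push toward the fence with the left finger on the fins.

Request:
send_rows:
  steps:
    - {"x": 0.05,"y": 0,"z": 0.2,"twist": 0,"claw": -0.1}
    - {"x": 0,"y": 0,"z": 0.2,"twist": 0,"claw": -0.1}
    - {"x": 0,"y": 0.1,"z": 0,"twist": 0,"claw": -0.1}
    - {"x": 0,"y": 0.08,"z": 0,"twist": 0,"claw": -0.1}
    - {"x": 0,"y": 0.08,"z": 0,"twist": 0,"claw": -0.1}
    - {"x": 0,"y": 0.08,"z": 0,"twist": 0,"claw": -0.1}
    - {"x": 0,"y": 0.05,"z": 0,"twist": 0,"claw": -0.1}

```text
time: 30.1
tool_pos: [0.5538, 0.2192, 0.1147]
orientation: [-0.001, 0.676, 0.737, -0.001]
contact_force: [-7.1, -0.4, 5.4]
gripper_width: 0.047
gripper_force: 3.4
```

```bash
cat > m.py <<'E'
from h import *
tcp()
im,c=snap("wrist"); cv2.imwrite("pics/w%d.png"%int(state()['time']*100),im)
for col,roi in (("red",(60,20,500,380)),("blue",(100,50,500,380))):
  for a,b in blobs(im,col,roi,30)[:1]: print(col,a,b.round(1).tolist(),[bedpt(c,p,8).tolist()[:2] for p in b])
E
python3 m.py
```

```text
tcp [0.5538 0.2192 0.1147] yaw-aligned mm [ 30.4 -34.6  24.7] bed mm [ 30.4 -17.6  38.7] toolY 4.96 F [-7.1 -0.4  5.4] w 0.047
red 2588.5 [[175.8000030517578, 144.39999389648438], [199.8000030517578, 136.39999389648438], [243.0, 266.0], [219.0, 274.0]] [[-17.6, 32.7], [-8.6, 36.1], [-6.7, -46.1], [-20.4, -54.0]]
blue 106.0 [[342.0, 287.0], [369.0, 287.0], [369.0, 293.0], [342.0, 293.0]] [[44.3, -68.0], [59.1, -68.0], [59.9, -75.0], [44.7, -75.0]]
```

Request:
send_rows:
  steps:
    - {"x": 0,"y": 0.06,"z": 0,"twist": 0,"claw": -0.1}
    - {"x": 0,"y": 0,"z": 0,"twist": 0,"claw": -0.1}

```text
time: 30.4
tool_pos: [0.5548, 0.2195, 0.1146]
orientation: [-0.001, 0.676, 0.737, -0.001]
contact_force: [-8.2, 0.2, 5.3]
gripper_width: 0.0466
gripper_force: 4.1
```

```bash
python3 m.py
python3 - <<'E'
from h import *
c=imaging.get_calibration("wrist"); im=cv2.imread(sorted(__import__('glob').glob('pics/w30*.png'))[-1]); hs=cv2.cvtColor(im,cv2.COLOR_BGR2HSV)
m=cv2.inRange(hs,(0,120,90),(6,255,255))|cv2.inRange(hs,(170,120,90),(180,255,255))
for v in (150,180,210,240):
    k=np.where(m[v,60:400])[0]+60; 
    if len(k): print(v,k.min(),k.max(),bedpt(c,(k.min(),v),0),bedpt(c,(k.min(),v),8),bedpt(c,(k.max(),v),8))
E
```

```text
tcp [0.5548 0.2195 0.1146] yaw-aligned mm [ 31.5 -34.3  24.6] bed mm [ 31.5 -17.5  38.4] toolY 4.97 F [-8.2  0.2  5.3] w 0.0466
red 2628.5 [[177.1999969482422, 143.60000610351562], [201.5, 135.5], [245.0, 266.0], [220.6999969482422, 274.1000061035156]] [[-15.9, 33.4], [-6.8, 36.8], [-4.7, -45.6], [-18.5, -53.6]]
blue 100.5 [[343.0, 288.0], [369.0, 288.0], [369.0, 294.0], [343.0, 294.0]] [[45.9, -68.4], [60.1, -68.4], [60.9, -75.4], [46.2, -75.5]]
150 180 206 [-19.7  23.7  -0. ] [-15.7  30.6   8. ] [-6.7 30.6  8. ]
180 191 214 [-19.8   7.8  -0. ] [-15.8  15.9   8. ] [-7.1 15.9  8. ]
210 201 222 [-20.3 -11.3   0. ] [-16.2  -1.7   8. ] [-7.6 -1.7  8. ]
240 212 230 [-20.4 -34.4  -0. ] [-16.4 -23.    8. ] [ -8.1 -23.    8. ]
```

Request:
send_rows:
  steps:
    - {"x": 0,"y": 0.05,"z": 0,"twist": 0,"claw": -0.1}
    - {"x": 0,"y": 0,"z": 0,"twist": 0,"claw": -0.1}

```text
time: 30.7
tool_pos: [0.5551, 0.2195, 0.1144]
orientation: [-0.002, 0.676, 0.737, -0.003]
contact_force: [-12.4, 0.1, 9.5]
gripper_width: 0.0473
gripper_force: 6.4
```

```bash
python3 m.py
```

```text
tcp [0.5551 0.2195 0.1144] yaw-aligned mm [ 31.8 -34.3  24.4] bed mm [ 31.8 -17.5  38.3] toolY 4.99 F [-12.4   0.1   9.5] w 0.0473
red 2630.0 [[177.39999389648438, 143.1999969482422], [201.8000030517578, 135.6999969482422], [242.3000030517578, 267.3999938964844], [218.0, 274.8999938964844]] [[-15.4, 33.6], [-6.4, 36.8], [-6.0, -46.9], [-19.9, -54.5]]
blue 109.0 [[342.79998779296875, 294.0], [343.20001220703125, 287.5], [369.29998779296875, 289.1000061035156], [368.8999938964844, 295.6000061035156]] [[46.3, -75.2], [46.1, -67.6], [60.5, -69.3], [61.1, -77.1]]
```

At the fence: force rises to 12 N with no motion. I'll recentre the gripper on the fins, grip and push down the slope.

Request:
send_rows:
  steps:
    - {"x": 0,"y": -0.12,"z": 0,"twist": 0,"claw": -0.1}
    - {"x": 0,"y": -0.09,"z": 0.06,"twist": 0,"claw": -0.1}
    - {"x": 0,"y": 0,"z": 0,"twist": 0,"claw": 1}
    - {"x": 0,"y": 0,"z": 0,"twist": 0,"claw": 1}
    - {"x": 0,"y": 0,"z": 0,"twist": 0,"claw": 1}
  grip_force: 50

```text
time: 31.38
tool_pos: [0.5477, 0.2182, 0.1119]
orientation: [-0.002, 0.676, 0.737, -0.002]
contact_force: [-9.3, -1.5, 5.8]
gripper_width: 0.031
gripper_force: 49.7
```

```bash
python3 m.py
```

```text
tcp [0.5477 0.2182 0.1119] yaw-aligned mm [ 24.3 -35.1  21.9] bed mm [ 24.3 -19.4  36.5] toolY 4.93 F [-9.3 -1.5  5.8] w 0.031
red 2762.0 [[196.5, 143.10000610351562], [221.39999389648438, 136.39999389648438], [259.6000061035156, 276.6000061035156], [234.8000030517578, 283.3999938964844]] [[-15.6, 33.3], [-6.7, 36.1], [-5.2, -54.8], [-19.3, -62.0]]
```

Request:
send_rows:
  steps:
    - {"x": -0.043,"y": 0,"z": 0.028,"twist": 0,"claw": 1}
    - {"x": -0.043,"y": 0,"z": 0.028,"twist": 0,"claw": 1}
    - {"x": -0.043,"y": 0,"z": 0.028,"twist": 0,"claw": 1}
    - {"x": -0.043,"y": 0,"z": 0.025,"twist": 0,"claw": 1}
    - {"x": 0,"y": 0,"z": 0,"twist": 0,"claw": 1}

```text
time: 32.05
tool_pos: [0.5484, 0.2143, 0.1096]
orientation: [-0.002, 0.675, 0.738, -0.0]
contact_force: [-13.7, 3.9, 20.3]
gripper_width: 0.0314
gripper_force: 51.1
```

```bash
python3 m.py
```

```text
tcp [0.5484 0.2143 0.1096] yaw-aligned mm [ 24.6 -39.   19.6] bed mm [ 24.6 -23.9  36.4] toolY 5.08 F [-13.7   3.9  20.3] w 0.0314
red 2783.0 [[196.39999389648438, 142.1999969482422], [221.10000610351562, 135.39999389648438], [259.8999938964844, 277.6000061035156], [235.1999969482422, 284.29998779296875]] [[-15.4, 29.1], [-6.6, 31.9], [-4.6, -59.8], [-18.6, -67.0]]
```

Request:
send_rows:
  steps:
    - {"x": -0.05,"y": 0,"z": 0.025,"twist": 0,"claw": 1}
    - {"x": -0.05,"y": 0,"z": 0.025,"twist": 0,"claw": 1}
    - {"x": -0.04,"y": 0,"z": 0.02,"twist": 0,"claw": 1}
    - {"x": 0,"y": 0,"z": 0,"twist": 0,"claw": 1}

```text
time: 32.6
tool_pos: [0.5485, 0.2124, 0.1085]
orientation: [-0.004, 0.674, 0.738, 0.002]
contact_force: [-19.1, 11.2, 35.5]
gripper_width: 0.0315
gripper_force: 53.2
```

```bash
python3 m.py
```

```text
tcp [0.5485 0.2124 0.1085] yaw-aligned mm [ 24.6 -40.9  18.5] bed mm [ 24.6 -26.2  36.5] toolY 5.2 F [-19.1  11.2  35.5] w 0.0315
red 2788.0 [[196.6999969482422, 142.3000030517578], [221.6999969482422, 135.5], [260.3999938964844, 277.3999938964844], [235.39999389648438, 284.20001220703125]] [[-15.5, 26.5], [-6.7, 29.4], [-4.2, -61.8], [-18.3, -69.0]]
```

Request:
send_rows:
  steps:
    - {"x": -0.06,"y": 0,"z": 0.02,"twist": 0,"claw": 1}
    - {"x": 0,"y": 0,"z": 0,"twist": 0,"claw": 1}

```text
time: 32.9
tool_pos: [0.5486, 0.212, 0.1086]
orientation: [-0.004, 0.674, 0.739, 0.003]
contact_force: [-21.4, 15.7, 40.7]
gripper_width: 0.0316
gripper_force: 54.2
```

```bash
python3 m.py
```

```text
tcp [0.5486 0.212  0.1086] yaw-aligned mm [ 24.6 -41.2  18.6] bed mm [ 24.6 -26.4  36.7] toolY 5.27 F [-21.4  15.7  40.7] w 0.0316
red 2787.5 [[196.6999969482422, 142.10000610351562], [221.6999969482422, 135.39999389648438], [260.20001220703125, 278.29998779296875], [235.1999969482422, 285.0]] [[-15.7, 26.2], [-6.9, 29.0], [-4.4, -62.9], [-18.5, -70.1]]
```

Hard stop again, about 7 mm of travel with force rising and no motion. I'll ease back with the bar while gripped, then release.

Request:
send_rows:
  steps:
    - {"x": 0.04,"y": -0.02,"z": -0.06,"twist": 0,"claw": 1}
    - {"x": 0.04,"y": -0.02,"z": -0.03,"twist": 0,"claw": 1}
    - {"x": 0.04,"y": 0,"z": -0.025,"twist": 0,"claw": 1}
    - {"x": 0,"y": 0,"z": 0,"twist": 0,"claw": 1}
  grip_force: 30

```text
time: 33.45
tool_pos: [0.5483, 0.2123, 0.109]
orientation: [-0.002, 0.675, 0.738, 0.001]
contact_force: [-5.1, 8.3, 3.1]
gripper_width: 0.0312
gripper_force: 48.5
```

```bash
python3 m.py
```

```text
tcp [0.5483 0.2123 0.109 ] yaw-aligned mm [ 24.3 -40.9  19. ] bed mm [ 24.3 -26.   36.9] toolY 5.15 F [-5.1  8.3  3.1] w 0.0312
red 2760.0 [[195.89999389648438, 143.3000030517578], [220.8000030517578, 136.1999969482422], [260.8999938964844, 276.70001220703125], [236.10000610351562, 283.79998779296875]] [[-16.2, 26.1], [-7.3, 29.1], [-4.3, -61.8], [-18.4, -69.4]]
```

Request:
send_rows:
  steps:
    - {"x": 0.045,"y": 0,"z": -0.025,"twist": 0,"claw": 1}
    - {"x": 0.045,"y": 0,"z": -0.025,"twist": 0,"claw": 1}
    - {"x": 0.045,"y": 0,"z": -0.025,"twist": 0,"claw": 1}
    - {"x": 0,"y": 0,"z": 0,"twist": 0,"claw": 1}

```text
time: 34.0
tool_pos: [0.5484, 0.2155, 0.1117]
orientation: [-0.001, 0.675, 0.738, 0.0]
contact_force: [-4.8, 4.7, -0.3]
gripper_width: 0.0315
gripper_force: 48.1
```

```bash
python3 m.py
```

```text
tcp [0.5484 0.2155 0.1117] yaw-aligned mm [ 24.7 -37.8  21.7] bed mm [ 24.7 -21.9  37.6] toolY 5.06 F [-4.8  4.7 -0.3] w 0.0315
red 2757.0 [[196.1999969482422, 143.1999969482422], [220.89999389648438, 136.5], [259.3999938964844, 277.3999938964844], [234.6999969482422, 284.20001220703125]] [[-15.8, 29.8], [-7.0, 32.6], [-5.1, -59.9], [-19.2, -67.1]]
```

Request:
send_rows:
  steps:
    - {"x": 0.04,"y": 0,"z": -0.02,"twist": 0,"claw": 1}
    - {"x": 0,"y": 0,"z": 0,"twist": 0,"claw": 0.24}
    - {"x": 0,"y": 0,"z": 0,"twist": 0,"claw": 0.18}
    - {"x": 0,"y": 0,"z": 0,"twist": 0,"claw": 0.1}
    - {"x": 0,"y": 0,"z": 0,"twist": 0,"claw": 0}
    - {"x": 0,"y": 0,"z": 0,"twist": 0,"claw": -0.05}
    - {"x": 0,"y": 0,"z": 0,"twist": 0,"claw": -0.05}
  grip_force: 20

```text
time: 34.92
tool_pos: [0.5492, 0.2155, 0.1127]
orientation: [0.0, 0.676, 0.737, 0.0]
contact_force: [0.0, 1.0, 0.5]
gripper_width: 0.0448
gripper_force: 0.0
```

```bash
python3 m.py
```

```text
tcp [0.5492 0.2155 0.1127] yaw-aligned mm [ 25.5 -37.9  22.7] bed mm [ 25.5 -21.4  38.6] toolY 4.95 F [0.  1.  0.5] w 0.0448
red 2748.0 [[193.3000030517578, 135.1999969482422], [217.8000030517578, 128.10000610351562], [256.8999938964844, 262.1000061035156], [232.39999389648438, 269.20001220703125]] [[-15.4, 32.9], [-6.7, 35.8], [-4.0, -46.0], [-17.3, -52.8]]
```

Request:
send_rows:
  steps:
    - {"x": 0,"y": 0,"z": -0.3,"twist": 0,"claw": -0.05}
    - {"x": 0,"y": 0,"z": -0.7,"twist": 0,"claw": -0.05}
    - {"x": 0,"y": 0,"z": -1,"twist": 0,"claw": -0.05}
    - {"x": 0,"y": 0,"z": -1,"twist": 0,"claw": -0.05}
    - {"x": 0,"y": 0,"z": -0.7,"twist": 0,"claw": -0.05}
    - {"x": 0,"y": 0,"z": 0,"twist": 0,"claw": -0.05}

```text
time: 35.72
tool_pos: [0.5503, 0.2158, 0.2641]
orientation: [0.001, 0.676, 0.737, 0.003]
contact_force: [0.0, 0.4, -0.2]
gripper_width: 0.045
gripper_force: 0.0
```

```bash
python3 m.py
python3 - <<'E'
from h import *
import glob,os
f=max(glob.glob('pics/w*.png'),key=os.path.getmtime); im=cv2.imread(f); c=imaging.get_calibration("wrist"); hs=cv2.cvtColor(im,cv2.COLOR_BGR2HSV)
red=cv2.inRange(hs,(0,120,90),(6,255,255))|cv2.inRange(hs,(170,120,90),(180,255,255))
yel=cv2.inRange(hs,(20,120,60),(33,255,255)); org=cv2.inRange(hs,(8,150,120),(17,255,255)); blu=cv2.inRange(hs,*map(np.array,HSV["blue"]))
# project expected features
for n,b in (("bare-up top",(65,35,8)),("red-up top",(-15,35,8)),("red-low top",(-15,-75,8)),("bare-low top",(65,-75,8)),("bar L face top",(-55,-75,11)),("fence top inner",(65,0,11))):
    print(n,proj(c,O+bedR(YAW)@np.array(b)/1e3).round(1))
for y in (30,20,10,0,-20,-40,-60,-70):   # edge scans across x
    xs=np.arange(-30,80,.5); row=[]
    for z in (8,):
        px=np.array([proj(c,O+bedR(YAW)@np.array((x,y,z))/1e3) for x in xs]).round().astype(int)
        ok=(px[:,0]>=0)&(px[:,0]<640)&(px[:,1]>=0)&(px[:,1]<400)
        r_=[xs[i] for i in range(len(xs)) if ok[i] and red[px[i,1],px[i,0]]]; y_=[xs[i] for i in range(len(xs)) if ok[i] and yel[px[i,1],px[i,0]]]
        print(y,"red",(r_[0],r_[-1]) if r_ else None,"yel from",y_[0] if y_ else None)
for x in (-50,-40,-30,-10,0,50,55):
    ys=np.arange(-105,60,.5); px=np.array([proj(c,O+bedR(YAW)@np.array((x,y,8))/1e3) for y in ys]).round().astype(int)
    ok=(px[:,0]>=0)&(px[:,0]<640)&(px[:,1]>=0)&(px[:,1]<400)
    g=lambda m:[ys[i] for i in range(len(ys)) if ok[i] and m[px[i,1],px[i,0]]]
    o,b=g(org),g(blu); print(x,"org",(o[0],o[-1]) if o else None,"blue",(b[0],b[-1]) if b else None)
E
```

```text
tcp [0.5503 0.2158 0.2641] yaw-aligned mm [ 26.6 -37.7 174.1] bed mm [ 26.6  54.4 169.6] toolY 4.95 F [ 0.   0.4 -0.2] w 0.045
red 949.0 [[257.29998779296875, 105.9000015258789], [269.1000061035156, 104.30000305175781], [282.20001220703125, 202.60000610351562], [270.3999938964844, 204.10000610351562]] [[-15.7, 32.5], [-6.9, 33.8], [-4.7, -75.0], [-16.2, -77.3]]
blue 78.0 [[334.0, 198.0], [353.0, 198.0], [353.0, 203.0], [334.0, 203.0]] [[44.5, -68.7], [62.4, -68.7], [63.0, -75.9], [44.8, -75.8]]
bare-up top [369.9 102.6]
red-up top [259.1 102.8]
red-low top [272.7 202.9]
bare-low top [356.9 202.7]
bar L face top [230.1 205.3]
fence top inner [365.3 143.2]
30 red (np.float64(-16.5), np.float64(-8.0)) yel from 63.5
20 red (np.float64(-16.0), np.float64(-8.5)) yel from 63.5
10 red (np.float64(-16.5), np.float64(-8.0)) yel from 64.0
0 red (np.float64(-16.0), np.float64(-8.0)) yel from 63.5
-20 red (np.float64(-16.5), np.float64(-8.0)) yel from 63.5
-40 red (np.float64(-17.0), np.float64(-8.0)) yel from 63.5
-60 red (np.float64(-16.5), np.float64(-8.5)) yel from 63.5
-70 red (np.float64(-17.5), np.float64(-8.5)) yel from 63.5
-50 org (np.float64(-90.5), np.float64(-69.0)) blue None
-40 org (np.float64(-89.0), np.float64(-69.0)) blue None
-30 org (np.float64(-90.5), np.float64(-69.0)) blue None
-10 org (np.float64(-90.5), np.float64(-76.0)) blue None
0 org (np.float64(-90.5), np.float64(-77.5)) blue (np.float64(-75.5), np.float64(-69.0))
50 org (np.float64(-91.0), np.float64(-78.0)) blue (np.float64(-74.5), np.float64(-67.5))
55 org None blue (np.float64(-76.0), np.float64(-69.0))
```

The measurements agree. The plate spans from red at x≈-16.3 to the fence at 63.5, which is 80 mm with no yaw. The blue end is at y≈-75.5, at the bar in its out position, and the gripper is clear, so I'm handing in.

```bash
python3 -c "
from cell import order
print(order.finish_job())"
```

```text
the job is handed in; nothing more can be done
None
```

I handed the job in at about 36 s. By my measurements both pushes ran the bar to its hard stop, in the order asked. The heatsink now lies flat with its blue end on the sprung-back bar and its plain long edge along the fence. I never pushed or gripped anything else on the table, though I didn't re-check those items at the end.

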